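# Stack two drilled plates on a three-post fixture

### The arm

A 6-joint arm with a two-finger parallel gripper is mounted at the origin on a cart in front of the work surface, level with it; the furniture and walls round the work are solid. World frame = base frame: x ahead of the robot, y to its left, z up, the work surface at z = 0. Lengths are in m, angles in degrees, forces in N, time in s.
With the tool pointing down it reaches from about 0.25 to 0.725 m from the base axis. Payload 9.7 kg.
Tool frame: the origin (TCP) lies at the very end of the fingers, on their centre line; the grasp point (between the pads) lies 19 mm behind it; z points along the fingers, y is the line along which they close (so a half turn about z gives the same grasp; the last joint's range is limited). The gripper opens to 85 mm and grips with 20 to 120 N. Pads are 22 mm wide; open, the fingers measure 114 mm over their backs; the gripper's body (76 mm by 85 mm) begins 54 mm behind the grasp point. The pads swing forward as they close: fully open they stand 13 mm farther back than shut.
Start: joints at [73.167, 4.979, 10.078, 95.1, 0, 90], TCP at [0.159, 0.526, 0.208] pointing down, gripper open.
Joint ranges: [-179.16, 179.16], [-48.56, 103.87], [-65.8, 70.77], [-126.05, 130.52], [-82.76, 87.17], [-180, 180]. Speed limits (degrees/s): [127.2, 127.2, 147.25, 180, 180, 180].

### API

Orientations are given as [roll, pitch, yaw] about the fixed x, y, z axes, in that order (R = Rz(yaw) Ry(pitch) Rx(roll)).
In Python, from workcell import bot gives the robot as it stands.
- The arm moves only by the tool arm_command, never from a script. Its argument "series" is a list of rows, each a list of 4 numbers: the shift along the tool's x, y, z in m, then the turn about the tool's z in rad. A call has exactly 5 rows; each row is the pose to reach, as a shift and turn from the pose commanded when the call began, along the tool's axes at that moment; what a row does not reach only later rows make up. A row lasts 1/10 s, in which the tool goes at most 50 mm and 8.59 degrees, less where a joint would pass 70% of its speed; a pose out of reach is approached as far as the arm can. A call with a gripper value outside its range is refused whole. "hand" is the finger opening in m, from 0 to 0.0854, set as the call begins (left out, the last holds). The fingers move at their own pace and stop on an object; "grip_force" is the grip in N (left out, the last holds). Time passes only in rows, so rows that repeat a pose let the fingers close, or fill a call up. It gives the time, the measured TCP pose, the force, the opening and the grip force at its end, in the units of the state.
- bot.get_obs(): the state, without advancing time (a new reading comes with each control period).
- bot.camera(name): name is "scene" or "top" or "wrist"; returns a dict with "color" (384x512x3 uint8, blue, green, red), "camera_matrix" (3x3 intrinsics, pixels), "dist_coeffs" ([k1, k2, p1, p2, k3] as OpenCV has them; the pictures are not rectified), "xyz" and "orientation" of the camera in the world; the wrist camera has in their place "T_tool_cam" (4x4, takes a point from camera to tool coordinates, whose origin is the TCP and whose axes are the flange's). Camera axes: x right, y up, looking along -z (the intrinsics and any distortion apply to the point x, -y, -z); pixel columns grow to the right and rows downward; lengths in m; the calibration is good to about 2 mm. A picture is of the moment at which its call begins: read the wrist's pose just before it. There is no depth.
- bot.job_done(): hands the job in; it is judged then, once.
Trained networks look in the newest picture that a camera, given by its name, has taken for a name from the list of things; names that differ only in an ending like _2 or _b are one class to them, and where a whole thing is asked for, a point or a joint stands for the part that bears it (a point fixed in the world has none). Each returns a list of dicts, best first, with "confidence" (0 to 1); they miss things now and then, are a little off and sometimes report something else, mostly with a low value. They report only what shows in the picture. A call takes as long as a camera call. They do not tell look-alikes from the thing itself.
- bot.find_in(camera, target): "location" ([column, row] in pixels, amid what is visible of it).
- bot.mark_of(camera, target): "location" ([column, row] in pixels: a listed point, or the origin of a listed thing).
The state is a dict: "time": time; "q": joint angles; "qd": joint speeds; "joint_efforts": joint torques, N m; "ee_pos": TCP position; "tcp_rot": TCP orientation; "wrist_force": force on the tool from outside, world axes, zero at the start; "torque": the same for the moment, N m; "opening": finger opening in m; "grasp_force": force on a finger pad.
Only numpy, scipy, OpenCV 4.12 (cv2) and the standard library are available. Lean on these libraries where they do the work, as an engineer would, in place of code of your own. Each camera call takes 0.05 s, during which the arm holds its last target. There are 200 camera calls.

### The job

Build up the three-post fixture: take the brass spacer plate from the sloping rack and lower it over all three posts until it lies flat on their shoulders and let it go, then lower the wider aluminium pressure plate over the same posts until it lies flat on the brass. Let both plates down gently without dropping them, and leave the dish, the jar, the lighter and the red tin where they are.

Things in the scene. Friction and masses are not known exactly. Their poses are not given: they have to be found in the camera images.
- fixture: Dark steel base plate 116 x 66 x 12 mm, fixed to the table, with three upright steel posts at (x, y) = (-36, 14), (-36, -14), (36, 0) mm, as the holes of the plates. Origin: centre of its underside, on the table; z up, x along its length. Posts: shoulder of 16 mm diameter up to 34 mm above the table, then a pin of 8 mm diameter to 62 mm, then a conical tip to 68 mm.
- shoulders (a point): Point above the fixture's centre at the height of the three shoulder tops, 34 mm above the table: here the centre of the brass plate's underside comes to lie, and 8 mm above it that of the aluminium plate. Axes as the fixture's; each plate's x goes along the fixture's x. Fingertips have 22 mm of free height below the shoulder tops.
- rack: Wooden rack, fixed. Origin: centre of the underside of its 130 x 205 mm board, on the table; x uphill, y left. Two beds 30 mm wide, 108 long, rise toward +x at 30 degrees to the horizontal; middles of their top faces at (0, 65, 78) and (0, -65, 78) mm; a lip at the low end holds the plate. The plates overhang the beds sideways, with 20 mm free below the overhang for fingertips.
- spacer_plate: Yellow brass plate 100 x 50 x 8 mm (x, y, z), about 0.3 kg, loose. Origin: centre of the face that starts on the slope; z: normal, away from the slope; x: along the length, uphill at the start. Through holes of 11 mm at (x, y) = (-36, 14), (-36, -14), (36, 0) mm. Starts centred on either rest of the rack. Grip across the width, at mid-length.
- pressure_plate: Silver aluminium plate 100 x 60 x 10 mm (x, y, z), about 0.2 kg, loose. Origin: centre of the face that starts on the slope; z: normal, away from the slope; x: along the length, uphill at the start. Through holes of 11 mm at (x, y) = (-36, 14), (-36, -14), (36, 0) mm. Starts centred on either rest of the rack. Grip across the width, at mid-length.
- solder_dish: Small copper dish with scraps, 72 mm across, 24 mm high, loose; origin at the centre of its underside. Not to be moved.
- water_jar: Clear jar 75 mm across, 99 mm high, loose; origin at the centre of its underside, z up. Not to be moved.
- lighter: Blue lighter lying flat, 24 x 80 x 12 mm, loose; origin at the centre of its underside. Not to be moved.
- red_tin: Red tin with a white lid, 45 mm across, 50 mm high, loose; origin at the centre of its underside, z up. Not to be moved.
Not all that is in view belongs to the job. Several things have the shape of the spacer_plate; the one meant has the colours described above.

How it is judged:
By the outcome, as a careful person would: the job done as asked, in the order asked, and still so for the second after the job is handed in, with the robot touching nothing.
It also fails if it takes over 64 s, if anything falls off the work surface, if the arm or the gripper's body presses on something with over 40 N, if the wrist force passes 120 N, or if a joint passes its speed limit or range.

## Working session

There is one attempt and no reset: what is moved stays moved. The work goes in short steps, Python scripts to look and compute and a tool call to move; the robot and the scene stay as the last step left them, time stands still between calls to the robot, and variables do not carry over. Pictures are saved under pics/ and viewed, at most 10 in all, crops included, and the job is handed in when it is done.

Besides the shell and the picture viewer there is one more tool, called after "Request:" by a JSON object that holds its "method" and its "body", one argument or row to a line. arm_command: Moves the arm, as the interface text tells. Its arguments: {"type":"object","properties":{"series":{"type":"array"},"hand":{"type":"number"},"grip_force":{"type":"number"}},"required":["series"]}

```bash
mkdir -p pics; ls
cat > h.py <<'E'
import numpy as np, cv2
from scipy.spatial.transform import Rotation as R
from workcell import bot
def Rm(rpy): return R.from_euler('xyz',rpy,degrees=True).as_matrix()
def pose(c,o=None):
    "camera->world 4x4"
    T=np.eye(4)
    if 'T_tool_cam' in c:
        o=o or bot.get_obs(); T[:3,:3]=Rm(o['tcp_rot']); T[:3,3]=o['ee_pos']; return T@np.array(c['T_tool_cam'])
    T[:3,:3]=Rm(c['orientation']); T[:3,3]=c['xyz']; return T
def ray(c,T,px):
    u=cv2.undistortPoints(np.array([[px]],float),np.array(c['camera_matrix']),np.array(c['dist_coeffs']))[0,0]
    return T[:3,3], T[:3,:3]@np.array([u[0],-u[1],-1])
def onz(c,T,px,z):
    p,d=ray(c,T,px); return p+d*(z-p[2])/d[2]
def proj(c,T,P):
    q=(np.linalg.inv(T)@np.c_[np.atleast_2d(P),np.ones(len(np.atleast_2d(P)))].T)[:3].T*[1,-1,-1]
    return cv2.projectPoints(q,np.zeros(3),np.zeros(3),np.array(c['camera_matrix']),np.array(c['dist_coeffs']))[0][:,0]
E
python3 - <<'E'
from h import *
o=bot.get_obs(); print(o['time'],o['ee_pos'],o['tcp_rot'])
im=[]
for n in ['scene','top']:
    c=bot.camera(n); cv2.imwrite(f'pics/{n}0.png',c['color']); T=pose(c); print(n,T[:3,3].round(3),c['orientation'])
    for t in ['fixture','shoulders','rack','spacer_plate','pressure_plate','solder_dish','water_jar','lighter','red_tin']:
        m=bot.mark_of(n,t)
        print(t,[(np.round(k['location'],1).tolist(),round(k['confidence'],2),onz(c,T,k['location'],.034 if t=='shoulders' else .078 if 'plate' in t else 0).round(3).tolist()) for k in m[:3]])
E
```

```text
pics
0.0 [0.15921013 0.52616756 0.20707219] [-1.79921863e+02  5.73644591e-04  1.63166388e+02]
scene [ 0.183 -0.606  0.837] [ 40.12293434  -0.83224312 -29.74942578]
fixture [([226.5, 158.8], 0.78, [0.527, 0.181, -0.0])]
shoulders [([228.9, 149.8], 0.77, [0.538, 0.183, 0.034])]
rack [([302.7, 232.4], 0.7, [0.582, -0.181, 0.0])]
spacer_plate [([291.3, 202.8], 0.88, [0.572, -0.126, 0.078]), ([249.8, 339.6], 0.87, [0.301, -0.387, 0.078]), ([246.7, 196.8], 0.83, [0.478, -0.05, 0.078])]
pressure_plate [([320.4, 236.3], 0.65, [0.577, -0.252, 0.078]), ([278.3, 298.2], 0.62, [0.4, -0.339, 0.078]), ([303.8, 233.4], 0.2, [0.546, -0.224, 0.078])]
solder_dish [([309.2, 173.7], 0.81, [0.726, -0.005, -0.0]), ([303.6, 229.8], 0.65, [0.589, -0.175, 0.0])]
water_jar [([226.1, 125.5], 0.72, [0.602, 0.334, 0.0]), ([302.5, 233.6], 0.56, [0.579, -0.184, 0.0])]
lighter [([230.2, 234.2], 0.61, [0.404, -0.088, 0.0]), ([231.5, 152.2], 0.17, [0.556, 0.201, 0.0])]
red_tin []
top [ 0.373 -0.049  1.234] [  8.01651776   0.81288573 -91.63348844]
fixture [([189.6, 188.4], 0.92, [0.533, 0.189, 0.0])]
shoulders [([145.0, 173.6], 0.61, [0.584, 0.336, 0.034])]
rack [([297.8, 175.6], 0.63, [0.566, -0.185, 0.0]), ([270.8, 223.4], 0.17, [0.405, -0.087, 0.0])]
spacer_plate [([356.8, 246.3], 0.95, [0.322, -0.355, 0.078]), ([284.0, 168.8], 0.82, [0.577, -0.133, 0.078]), ([374.7, 211.3], 0.72, [0.43, -0.42, 0.078])]
pressure_plate [([323.0, 169.9], 0.9, [0.57, -0.259, 0.078])]
solder_dish [([251.2, 133.2], 0.54, [0.721, -0.029, 0.0])]
water_jar [([145.7, 173.3], 0.84, [0.591, 0.344, 0.0])]
lighter [([319.2, 172.8], 0.63, [0.573, -0.26, 0.0]), ([269.0, 223.5], 0.59, [0.405, -0.081, 0.0])]
red_tin [([337.5, 221.4], 0.6, [0.404, -0.314, 0.0])]
```

View pics/scene0.png

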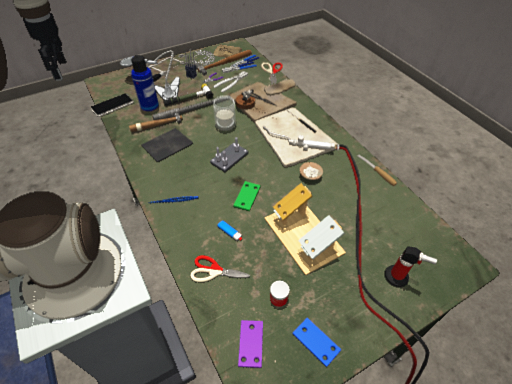

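View pics/top0.png

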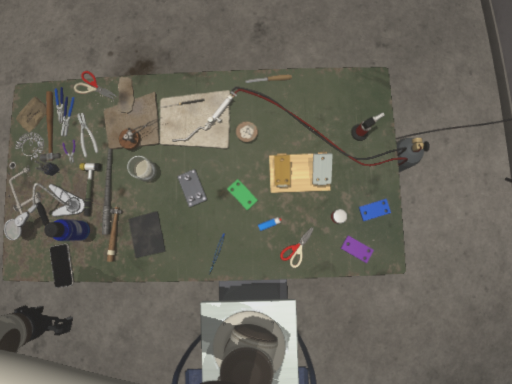

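The brass plate is on the rack's left bed (scene 293,203; top 284,169). Its look-alikes are green (scene 247,196), purple (250,340) and blue (318,341). The silver plate is on the right bed (scene 320,238). The fixture is at top (190,188).

Run:
```python
from h import *
c=bot.camera('wrist'); print(np.round(c['T_tool_cam'],3), c['camera_matrix'],c['dist_coeffs'])
o=bot.get_obs()
Rt=Rm(o['tcp_rot'])
for p in [(.50,.03,.33),(.56,-.19,.33)]: print(Rt.T@(np.array(p)-o['ee_pos']))
s=cv2.imread('pics/scene0.png'); t=cv2.imread('pics/top0.png')
a=cv2.resize(s[165:285,210:360],None,fx=4,fy=4,interpolation=2)
b=cv2.resize(t[145:215,160:360],None,fx=4,fy=4,interpolation=2)[:, :800]
cv2.imwrite('pics/crop1.png',a)
```

```text
[[ 0.002  0.945  0.328  0.084]
 [ 1.    -0.001 -0.001 -0.   ]
 [-0.     0.328 -0.945 -0.165]
 [ 0.     0.     0.     1.   ]] [[277.74161047   0.         254.08706618]
 [  0.         277.74161047 196.92971822]
 [  0.           0.           1.        ]] [-0.06608187  0.          0.          0.          0.        ]
[-0.46988171 -0.37648193 -0.1222021 ]
[-0.59101942 -0.56968042 -0.12219035]
```

View pics/crop1.png

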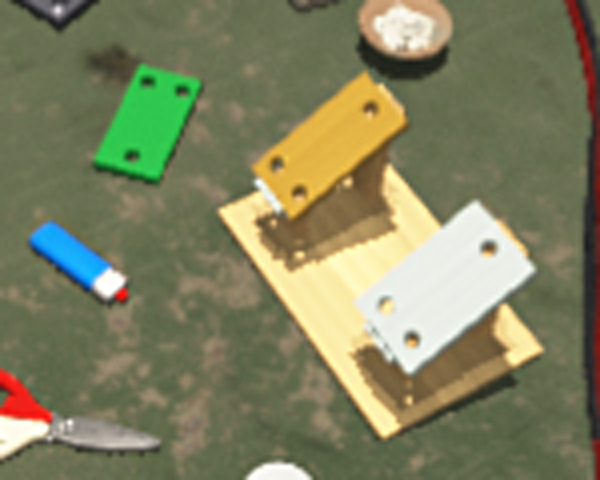

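The crop shows the brass plate facing the robot side, uphill away from the robot, on the left bed at crop (330,145). It is the right one. I'll look at the fixture from close by first.

Request:
{"method": "arm_command", "body": {
  "series": [
    [-0.038, -0.024, -0.01, 0],
    [-0.076, -0.048, -0.02, 0],
    [-0.113, -0.072, -0.03, 0],
    [-0.151, -0.096, -0.04, 0],
    [-0.188, -0.12, -0.047, 0]
  ],
  "hand": 0.085
}}

```text
time: 1.55
ee_pos: [0.3054, 0.3557, 0.2556]
tcp_rot: [179.9, 0.0, 163.2]
wrist_force: [-0.1, 1.3, 0.3]
opening: 0.0847
grasp_force: 0.0
```

Request:
{"method": "arm_command", "body": {
  "series": [
    [-0.038, -0.024, -0.01, -0.06],
    [-0.076, -0.048, -0.02, -0.12],
    [-0.113, -0.072, -0.03, -0.18],
    [-0.151, -0.096, -0.04, -0.24],
    [-0.188, -0.12, -0.047, -0.294]
  ]
}}

```text
time: 2.05
ee_pos: [0.4507, 0.1862, 0.3027]
tcp_rot: [180.0, 0.1, -179.9]
wrist_force: [0.2, 0.9, -0.4]
opening: 0.085
grasp_force: 0.0
```

Request:
{"method": "arm_command", "body": {
  "series": [
    [0, 0, 0, 0],
    [0, 0, 0, 0],
    [0, 0, 0, 0],
    [0, 0, 0, 0],
    [0, 0, 0, 0]
  ]
}}

```text
time: 2.55
ee_pos: [0.449, 0.1887, 0.3018]
tcp_rot: [180.0, 0.0, -179.9]
wrist_force: [0.1, 0.3, 0.9]
opening: 0.0847
grasp_force: 0.0
```

Run:
```python
from h import *
o=bot.get_obs(); c=bot.camera('wrist'); T=pose(c,o); print(o['time'],o['ee_pos'],o['tcp_rot'],o['q'].round(1) if hasattr(o['q'],'round') else o['q'])
im=c['color']; cv2.imwrite('pics/w1.png',im)
for t,z in [('fixture',0),('shoulders',.034)]:
    print(t,[(np.round(k['location'],1).tolist(),round(k['confidence'],2),onz(c,T,k['location'],z).round(4).tolist()) for k in bot.mark_of('wrist',t)[:2]])
```

```text
2.55 [0.44904448 0.18868873 0.30180334] [ 1.79995043e+02  2.20359940e-03 -1.79894938e+02] [ 22.8  -0.4  15.2 105.6   0.   22.7]
fixture [([251.9, 203.8], 0.77, [0.5396, 0.1848, 0.0]), ([51.5, 221.2], 0.52, [0.577, -0.1981, 0.0])]
shoulders [([250.0, 208.8], 0.61, [0.5358, 0.1819, 0.034])]
```

View pics/w1.png

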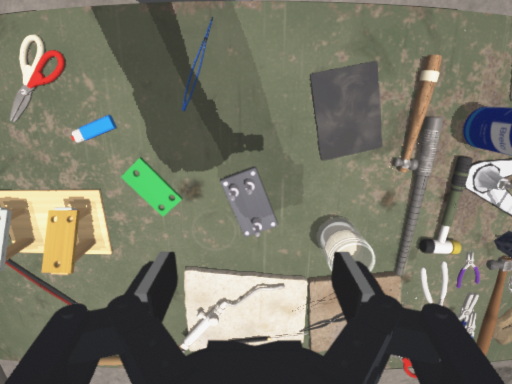

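The picture shows the fixture at (248,203). Its two-post end faces the robot (230,187 and 251,177) and the single post is at (258,226), so its yaw is about +20°. I'll go closer.

Request:
{"method": "arm_command", "body": {
  "series": [
    [-0.01, -0.001, 0.036, 0],
    [-0.02, -0.002, 0.072, 0],
    [-0.03, -0.003, 0.108, 0],
    [-0.04, -0.004, 0.144, 0],
    [-0.05, -0.005, 0.18, 0]
  ]
}}

```text
time: 3.2
ee_pos: [0.4997, 0.183, 0.1204]
tcp_rot: [180.0, 0.0, -180.0]
wrist_force: [0.4, 0.6, 0.9]
opening: 0.085
grasp_force: 0.0
```

Request:
{"method": "arm_command", "body": {
  "series": [
    [0, 0, 0, 0],
    [0, 0, 0, 0],
    [0, 0, 0, 0],
    [0, 0, 0, 0],
    [0, 0, 0, 0]
  ]
}}

```text
time: 3.7
ee_pos: [0.5001, 0.1832, 0.1234]
tcp_rot: [180.0, 0.1, -180.0]
wrist_force: [0.2, -0.4, 0.6]
opening: 0.085
grasp_force: 0.0
```

Run:
```python
from h import *
o=bot.get_obs(); c=bot.camera('wrist'); T=pose(c,o); print(o['time'],o['ee_pos'],o['tcp_rot'])
im=c['color']; cv2.imwrite('pics/w2raw.png',im); np.save('w2T.npy',T)
for t,z in [('fixture',0),('shoulders',.034)]:
    print(t,[(np.round(k['location'],1).tolist(),round(k['confidence'],2),onz(c,T,k['location'],z).round(4).tolist()) for k in bot.mark_of('wrist',t)[:2]])
v=cv2.resize(im[130:280,150:350],None,fx=4,fy=4,interpolation=2)
a=np.radians(20); F=np.array([.537,.1835]); 
for x,y,col in [(-.036,.014,(0,0,255)),(-.036,-.014,(0,255,0)),(.036,0,(255,0,0))]:
    for z in (.034,.068):
        P=[F[0]+x*np.cos(a)-y*np.sin(a),F[1]+x*np.sin(a)+y*np.cos(a),z]
        p=proj(c,T,P)[0]; print(p.round(1)); cv2.drawMarker(v,tuple(int(k) for k in ((p-[150,130])*4)),col,0,12,1)
cv2.imwrite('pics/w2.png',v)
```

```text
3.7 [0.50011525 0.18318825 0.12338342] [ 1.79952362e+02  1.24252532e-01 -1.79974930e+02]
fixture [([254.8, 216.3], 0.9, [0.5392, 0.1839, 0.0])]
shoulders [([250.7, 225.0], 0.6, [0.5341, 0.1797, 0.034]), ([254.0, 214.6], 0.5, [0.5227, 0.183, 0.034])]
[255.5 191.3]
[255.7 203.7]
[228.4 200.6]
[225.  214.1]
[266.1 256.8]
[267.6 276. ]
```

View pics/w2.png

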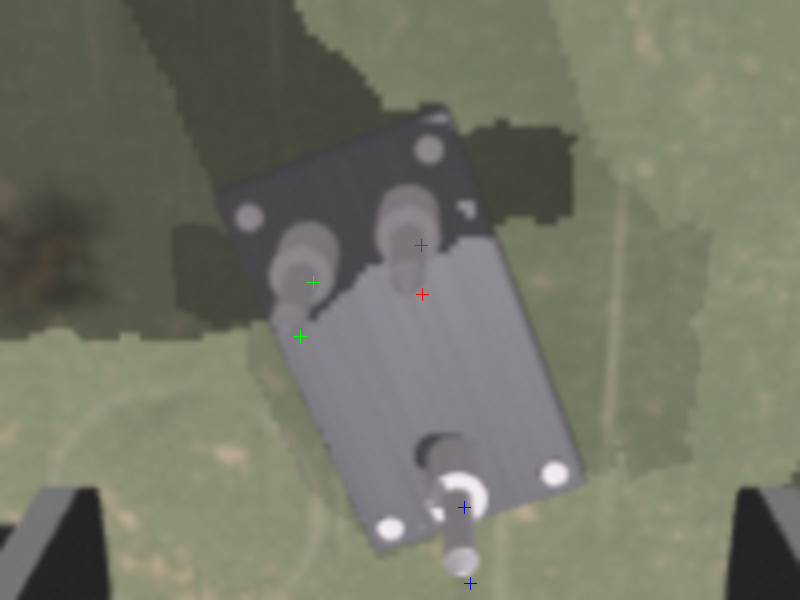

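Predicted crosses versus picture (crop px): the shoulder tops are at (408,237), (302,273) and (459,500), and the tips at (408,288), (290,320) and (461,565). The base corners are also clear. I'll fit to these.

Run:
```python
from h import *
from scipy.optimize import least_squares
c=bot.camera('wrist'); T=np.load('w2T.npy')
M=[(-36,14,34),(-36,-14,34),(36,0,34),(-36,14,66),(-36,-14,66),(36,0,66),(-58,-33,12),(58,33,12),(58,-33,12)]
px=np.array([(408,237),(302,273),(459,500),(408,286),(290,318),(461,563),(218,188),(585,481),(379,553)])/4+[150,130]
M=np.array(M)/1000
def f(p):
    P=M@R.from_euler('z',p[2]).as_matrix().T+[p[0],p[1],p[3]]
    return (proj(c,T,P)-px).ravel()
for free in (1,0):
    s=least_squares(lambda p:f(np.r_[p[:3],p[3]*free]),[.537,.183,.35,0])
    print(s.x[:2].round(4),np.degrees(s.x[2]).round(2),s.x[3].round(4)); print(s.fun.reshape(-1,2).round(1).tolist())
o=bot.get_obs(); print(o['time'])
```

```text
[0.5358 0.1812] 20.55 -0.0039
[[0.7, -0.4], [0.6, 0.1], [-0.6, -1.2], [0.6, -1.5], [0.2, 1.0], [0.0, 0.4], [-1.1, 1.7], [0.6, 0.4], [-1.3, -0.4]]
[0.5341 0.1813] 20.51 0.0
[[0.8, -0.9], [0.3, -0.3], [-0.4, -0.7], [0.7, -1.8], [-0.2, 0.8], [0.3, 1.3], [-1.7, 1.1], [1.3, 0.8], [-1.4, 0.2]]
3.9
```

Request:
{"method": "arm_command", "body": {
  "series": [
    [-0.005, -0.03, -0.025, 0],
    [-0.01, -0.07, -0.05, 0],
    [-0.015, -0.11, -0.075, 0],
    [-0.02, -0.15, -0.09, 0],
    [-0.025, -0.19, -0.1, 0]
  ]
}}

```text
time: 4.4
ee_pos: [0.525, -0.0087, 0.2235]
tcp_rot: [180.0, 0.1, -180.0]
wrist_force: [1.3, 0.9, 0.3]
opening: 0.085
grasp_force: 0.0
```

Request:
{"method": "arm_command", "body": {
  "series": [
    [-0.005, -0.04, 0, 0],
    [-0.01, -0.08, 0, 0],
    [-0.015, -0.12, 0, 0],
    [-0.02, -0.16, 0, 0],
    [-0.025, -0.183, 0, 0]
  ]
}}

```text
time: 4.9
ee_pos: [0.5495, -0.1929, 0.2216]
tcp_rot: [-180.0, -0.0, 179.9]
wrist_force: [-0.1, 0.7, 0.3]
opening: 0.0847
grasp_force: 0.0
```

Request:
{"method": "arm_command", "body": {
  "series": [
    [0, 0, 0, 0],
    [0, 0, 0, 0],
    [0, 0, 0, 0],
    [0, 0, 0, 0],
    [0, 0, 0, 0]
  ]
}}

```text
time: 5.4
ee_pos: [0.5498, -0.1892, 0.2221]
tcp_rot: [-180.0, 0.0, -179.9]
wrist_force: [0.1, -0.6, 0.3]
opening: 0.0854
grasp_force: 0.0
```

Run:
```python
from h import *
o=bot.get_obs(); c=bot.camera('wrist'); T=pose(c,o); print(o['time'],o['ee_pos'],o['tcp_rot'])
im=c['color']; np.save('w3T.npy',T); cv2.imwrite('pics/w3raw.png',im)
for t,z in [('rack',0),('spacer_plate',.078),('pressure_plate',.078)]:
    print(t,[(np.round(k['location'],1).tolist(),round(k['confidence'],2),onz(c,T,k['location'],z).round(4).tolist()) for k in bot.mark_of('wrist',t)[:2]])
rk=np.array([.572,-.190]);
p=proj(c,T,[[*rk,.078]])[0].astype(int); print(p)
x0=max(0,min(p[0]-135,242)); y0=max(0,min(p[1]-100,184))
v=cv2.resize(im[y0:y0+200,x0:x0+270],None,fx=2.96,fy=3,interpolation=2)
v=cv2.resize(im[y0:y0+200,x0:x0+266],None,fx=3,fy=3,interpolation=2)
print(x0,y0); cv2.imwrite('pics/w3.png',v)
```

```text
5.4 [ 0.54978601 -0.18924323  0.2220674 ] [-1.79996556e+02  2.09502631e-02 -1.79917257e+02]
rack [([252.9, 182.7], 0.97, [0.5779, -0.1912, 0.0]), ([337.9, 56.5], 0.24, [0.409, -0.0826, 0.0])]
spacer_plate [([64.6, 86.4], 0.91, [0.4472, -0.394, 0.078]), ([304.4, 201.1], 0.73, [0.5777, -0.1297, 0.078])]
pressure_plate [([200.9, 200.1], 0.98, [0.5768, -0.2525, 0.078])]
[253 196]
118 96
```

View pics/w3.png

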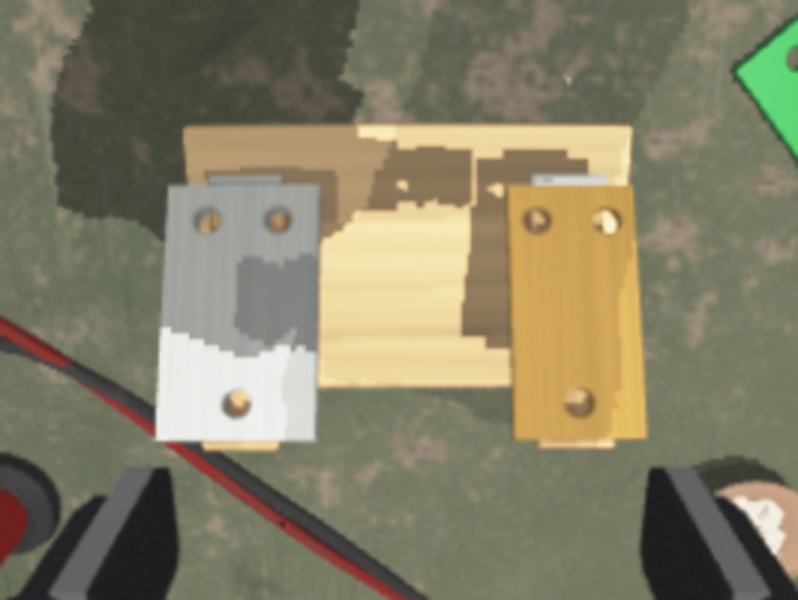

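Silver plate top-face corners (crop px): (168,186), (320,185), (316,440), (155,440). Brass: (509,186), (633,185), (647,437), (515,438). I'll fit both.

Run:
```python
from h import *
from scipy.optimize import least_squares
c=bot.camera('wrist'); T=np.load('w3T.npy')
for n,w,t,px,y0 in [('brass',.025,.008,[(633,185),(509,186),(515,438),(647,437)],.065),('alu',.03,.010,[(320,185),(168,186),(155,440),(316,440)],-.065)]:
    px=np.array(px)/3+[118,96]
    M=np.array([(-.05,w,t),(-.05,-w,t),(.05,-w,t),(.05,w,t)])
    def f(p,z=None):
        P=M@R.from_euler('ZY',[p[2],-np.radians(30)]).as_matrix().T+[p[0],p[1],p[3]]
        return (proj(c,T,P)-px).ravel()
    for free in (1,0):
        s=least_squares(lambda p:f(np.r_[p[:3],p[3] if free else .078]),[.577,-.19+y0,0,.078])
        print(n,s.x[[0,1,3]].round(4),np.degrees(s.x[2]).round(2),s.fun.round(1).tolist())
print(bot.get_obs()['time'])
```

```text
brass [ 0.5772 -0.124   0.0751] 0.36 [-0.1, 0.1, -0.0, -0.2, 0.2, 0.0, -0.1, 0.0]
brass [ 0.5761 -0.1246  0.078 ] 0.33 [0.1, -0.2, -0.2, -0.6, -0.0, 0.4, 0.1, 0.5]
alu [ 0.5776 -0.2544  0.0773] 0.46 [-0.2, -0.2, 0.3, -0.1, 0.2, 0.1, -0.3, 0.2]
alu [ 0.5774 -0.2542  0.078 ] 0.46 [-0.2, -0.3, 0.2, -0.2, 0.2, 0.2, -0.2, 0.3]
5.65
```

Request:
{"method": "arm_command", "body": {
  "series": [
    [-0.008, 0.02, 0.01, -0.005],
    [-0.016, 0.045, 0.03, -0.005],
    [-0.024, 0.065, 0.05, -0.005],
    [-0.025, 0.065, 0.07, -0.005],
    [-0.025, 0.065, 0.07, -0.005]
  ]
}}

```text
time: 6.15
ee_pos: [0.5737, -0.1243, 0.1489]
tcp_rot: [179.9, -0.2, -179.6]
wrist_force: [-0.5, 0.6, 0.4]
opening: 0.0849
grasp_force: 0.0
```

Request:
{"method": "arm_command", "body": {
  "series": [
    [0, 0, 0.03, 0],
    [0, 0, 0.06, 0],
    [0, 0, 0.08, 0],
    [0, 0, 0.088, 0],
    [0, 0, 0.088, 0]
  ]
}}

```text
time: 6.65
ee_pos: [0.5744, -0.1254, 0.0638]
tcp_rot: [180.0, -0.0, -179.7]
wrist_force: [-0.3, 0.5, 1.0]
opening: 0.0852
grasp_force: 0.0
```

Request:
{"method": "arm_command", "body": {
  "series": [
    [0, 0, 0, 0],
    [0, 0, 0, 0],
    [0, 0, 0, 0],
    [0, 0, 0, 0],
    [0, 0, 0, 0]
  ]
}}

```text
time: 7.15
ee_pos: [0.5748, -0.1252, 0.0641]
tcp_rot: [-180.0, 0.0, -179.7]
wrist_force: [-0.1, 1.1, 0.0]
opening: 0.085
grasp_force: 0.0
```

Close gently, then lift slightly along the slope normal.

Request:
{"method": "arm_command", "body": {
  "series": [
    [0, 0, 0, 0],
    [0, 0, 0, 0],
    [0, 0, 0, 0],
    [0, 0, 0, 0],
    [0, 0, 0, 0]
  ],
  "hand": 0.0,
  "grip_force": 30
}}

```text
time: 7.65
ee_pos: [0.5735, -0.1257, 0.0659]
tcp_rot: [-179.9, -0.1, -179.7]
wrist_force: [-13.8, -1.4, 19.3]
opening: 0.0271
grasp_force: 28.2
```

Request:
{"method": "arm_command", "body": {
  "series": [
    [0, 0, 0, 0],
    [0, 0, 0, 0],
    [0, 0, 0, 0],
    [0, 0, 0, 0],
    [0, 0, 0, 0]
  ]
}}

```text
time: 8.15
ee_pos: [0.5735, -0.1257, 0.0659]
tcp_rot: [-179.9, -0.0, -179.7]
wrist_force: [-13.4, -2.2, 18.6]
opening: 0.0264
grasp_force: 28.1
```

Run:
```python
from h import *
o=bot.get_obs(); c=bot.camera('wrist'); s=bot.camera('scene'); t=bot.camera('top')
v=np.zeros((600,800,3),np.uint8)
v[:384,:512]=c['color']; v[:288,512:]=cv2.resize(s['color'][165:265,245:345],(288,288),interpolation=2)
v[300:588,512:]=cv2.resize(t['color'][130:210,250:330],(288,288),interpolation=2)
cv2.imwrite('pics/v4.png',v); cv2.imwrite('pics/v4w.png',c['color'])
print(o['opening'],o['grasp_force'],o['torque'])
```

```text
0.02638951661009678 28.125636529448457 [-0.02610567  2.68683419  0.22694684]
```

View pics/v4.png

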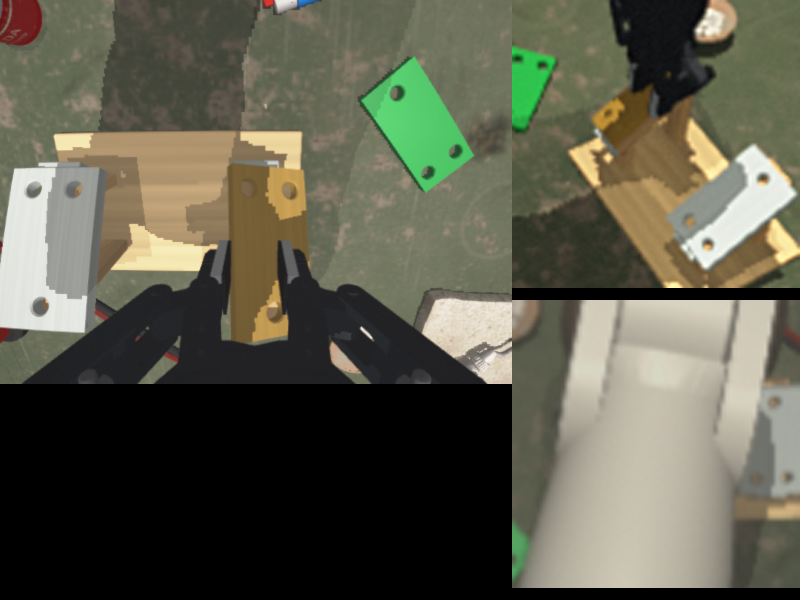

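The wrist view shows the brass plate shifted to the right of centre (holes at 248,188, 289,190 and 274,312). The right finger is over its face and the left finger is against its left edge, so this is not a proper grip. I'll estimate the plate's pose.

```bash
cat > pf.py <<'E'
from h import *
from scipy.optimize import least_squares
def fit(c,T,M,px,x0):
    f=lambda p:(proj(c,T,M@R.from_rotvec(p[3:]).as_matrix().T+p[:3])-px).ravel()
    s=least_squares(f,x0,loss='soft_l1'); Rr=R.from_rotvec(s.x[3:])
    return s.x[:3].round(4),Rr.as_euler('ZYX',degrees=True).round(1),f(s.x).round(1).tolist()
E
python3 - <<'E'
from pf import *
c=bot.camera('wrist'); o=bot.get_obs(); T=pose(c,o)
t=.008;M=np.array([(-36,14,8),(-36,-14,8),(36,0,8),(-50,-25,8),(-50,25,8),(50,-25,8)])/1000
px=np.array([(290,190),(248,188),(274,312),(229,164),(303,167),(232,344)],float)
print(fit(c,T,M,px,[.576,-.122,.078,0,-.52,0]))
cv2.imwrite('pics/v5.png',cv2.resize(c['color'][150:350,190:370],None,fx=3,fy=3,interpolation=2))
E
```

```text
(array([ 0.575 , -0.1185,  0.0803]), array([  2.3, -26.1, -22. ]), [-0.2, -0.6, -0.6, 0.1, -0.4, -0.1, -0.1, -0.4, 0.9, 1.4, 0.7, 0.1])
```

View pics/v5.png

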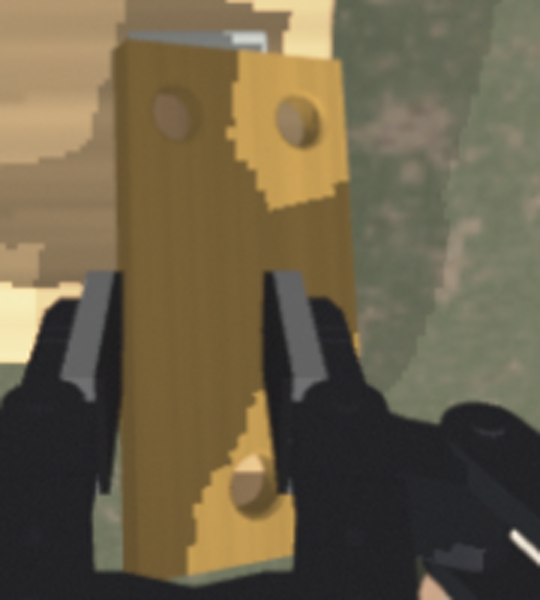

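The plate has rolled about 22° under the right finger. The wrist image geometry (pad gap 47.6 px and tip row 241) puts the real fingertips about 27 mm behind the stated TCP at this opening. So I grasped too high. I'll open, rise and look again.

Request:
{"method": "arm_command", "body": {
  "series": [
    [0, 0, -0.003, 0],
    [0, 0, -0.005, 0],
    [0, 0, -0.005, 0],
    [0, 0, -0.005, 0],
    [0, 0, -0.005, 0]
  ],
  "hand": 0.085
}}

```text
time: 8.85
ee_pos: [0.5747, -0.1251, 0.0684]
tcp_rot: [180.0, -0.0, -179.7]
wrist_force: [0.2, 0.1, -0.4]
opening: 0.0853
grasp_force: 0.0
```

Request:
{"method": "arm_command", "body": {
  "series": [
    [0, 0, -0.02, 0],
    [0.01, 0, -0.05, 0],
    [0.02, 0, -0.08, 0],
    [0.02, 0, -0.08, 0],
    [0.02, 0, -0.08, 0]
  ]
}}

```text
time: 9.35
ee_pos: [0.5551, -0.1253, 0.1492]
tcp_rot: [-180.0, 0.1, -179.7]
wrist_force: [-0.4, -0.9, -0.5]
opening: 0.0852
grasp_force: 0.0
```

Run:
```python
from h import *
o=bot.get_obs(); c=bot.camera('wrist'); T=pose(c,o); np.save('w6T.npy',T); print(o['time'],o['ee_pos'],o['wrist_force'],o['opening'])
p=proj(c,T,[[.574,-.125,.08]])[0]; print(p)
im=c['color']; x0,y0=int(p[0])-100,int(min(p[1]-90,184)); print(x0,y0)
cv2.imwrite('pics/v6.png',cv2.resize(im[y0:y0+200,x0:x0+200],None,fx=3,fy=3,interpolation=2))
```

```text
9.35 [ 0.55510134 -0.12534387  0.14922397] [-0.4229581  -0.90485304 -0.49862977] 0.08521455190196758
[254.6377267  219.47953836]
154 129
```

View pics/v6.png

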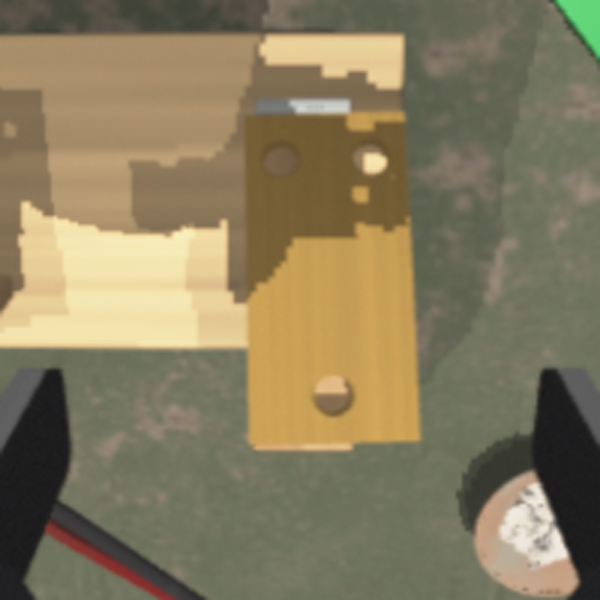

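The plate lies flat again but has shifted left. Corners (crop px): (247,115), (405,113), (420,440), (248,442). I'll fit the new pose and measure the open tips.

Run:
```python
from pf import *
c=bot.camera('wrist'); T=np.load('w6T.npy')
M=np.array([(-50,-25,8),(-50,25,8),(50,25,8),(50,-25,8),(-36,14,8),(-36,-14,8),(36,0,8)])/1000
px=np.array([(247,115),(405,113),(420,440),(248,442),(372,160),(281,160),(334,396)])/3+[154,129]
print(fit(c,T,M,px,[.576,-.122,.078,0,-.52,0]))
for z in (-.027,-.035,-.040):
  Tt=T@np.linalg.inv(np.array(c['T_tool_cam']))
  P=[(Tt@np.array([.011,y,z,1]))[:3] for y in (-.0426,.0426)]; print(z,((proj(c,T,P)-[154,129])*3).round(0).tolist())
```

```text
(array([ 0.5777, -0.1165,  0.075 ]), array([  1.6, -29.7,  -1. ]), [-0.1, 0.4, 0.0, 0.3, -0.4, 0.2, 0.4, 0.7, -0.0, -0.8, 0.4, -0.3, -0.3, -0.6])
-0.027 [[73.0, 333.0], [530.0, 333.0]]
-0.035 [[62.0, 354.0], [542.0, 355.0]]
-0.04 [[54.0, 368.0], [549.0, 369.0]]
```

Request:
{"method": "arm_command", "body": {
  "series": [
    [-0.01, 0, 0.03, 0],
    [-0.019, 0, 0.06, 0],
    [-0.019, 0, 0.08, 0],
    [-0.019, 0, 0.09, 0],
    [-0.019, 0, 0.095, 0]
  ]
}}

```text
time: 9.95
ee_pos: [0.5728, -0.1249, 0.052]
tcp_rot: [180.0, -0.2, -179.7]
wrist_force: [-0.2, 0.4, 0.7]
opening: 0.0854
grasp_force: 0.0
```

Request:
{"method": "arm_command", "body": {
  "series": [
    [0, 0, 0.004, 0],
    [0, 0, 0.008, 0],
    [0, 0, 0.012, 0],
    [0, 0, 0.014, 0],
    [0, 0, 0.014, 0]
  ]
}}

```text
time: 10.45
ee_pos: [0.5737, -0.1252, 0.0398]
tcp_rot: [-180.0, 0.0, -179.7]
wrist_force: [-0.2, -0.2, 0.7]
opening: 0.0849
grasp_force: 0.0
```

No contact. Close.

Request:
{"method": "arm_command", "body": {
  "series": [
    [0, 0, 0, 0],
    [0, 0, 0, 0],
    [0, 0, 0, 0],
    [0, 0, 0, 0],
    [0, 0, 0, 0]
  ],
  "hand": 0.0,
  "grip_force": 30
}}

```text
time: 10.95
ee_pos: [0.574, -0.1248, 0.0404]
tcp_rot: [180.0, 0.1, -179.7]
wrist_force: [-0.4, 3.2, 6.6]
opening: 0.0493
grasp_force: 31.5
```

Request:
{"method": "arm_command", "body": {
  "series": [
    [0, 0, 0, 0],
    [0, 0, 0, 0],
    [0, 0, 0, 0],
    [0, 0, 0, 0],
    [0, 0, 0, 0]
  ]
}}

```text
time: 11.45
ee_pos: [0.574, -0.1249, 0.0404]
tcp_rot: [180.0, 0.1, -179.7]
wrist_force: [-1.1, 2.6, 6.3]
opening: 0.0496
grasp_force: 31.5
```

Gripped: opening 49.5 mm. Lift and measure the held plate numerically.

Request:
{"method": "arm_command", "body": {
  "series": [
    [0, 0, -0.01, 0],
    [0, 0, -0.03, 0],
    [0, 0, -0.05, 0],
    [0, 0, -0.07, 0],
    [0, 0, -0.08, 0]
  ]
}}

```text
time: 11.95
ee_pos: [0.5741, -0.1256, 0.1217]
tcp_rot: [-179.9, 0.1, -179.7]
wrist_force: [-0.1, 0.3, -1.8]
opening: 0.0497
grasp_force: 31.8
```

```bash
cat > held.py <<'E'
from h import *
from scipy.optimize import least_squares
def held(hw,t,sat,zc=-.041):
    "x offset of plate centre and pitch in the tool frame, from end rows of the plate's colour at mid column"
    o=bot.get_obs(); c=bot.camera('wrist'); hsv=cv2.cvtColor(c['color'],cv2.COLOR_BGR2HSV); cv2.imwrite('pics/held.png',c['color'])
    if sat: m=cv2.inRange(hsv,(15,110,50),(28,255,255))
    else: m=cv2.inRange(hsv,(0,0,90),(180,45,255))
    cols=m[:,246:263].sum(1)/255>8
    r=np.flatnonzero(cols); lab=np.split(r,np.flatnonzero(np.diff(r)>14)+1); L=max(lab,key=len); print('runs',[(int(a[0]),int(a[-1])) for a in lab if len(a)>3])
    rows=np.array([L[0]-.5,L[-1]+.5]); A=np.linalg.inv(np.array(c['T_tool_cam']))
    # tool frame: plate low end toward +x tool, top face toward -z tool
    def f(p):
        a=p[1]; ex=np.array([np.cos(a),0,np.sin(a)]); n=np.array([np.sin(a),0,-np.cos(a)]); C=np.array([p[0],0,zc])
        P=np.array([C+.05*ex+n*t/2,C-.05*ex+n*t/2])
        return proj(c,np.linalg.inv(A),P)[:,1]-rows
    s=least_squares(f,[0,.3]); print('x off mm',s.x[0]*1e3,'tilt',np.degrees(s.x[1]),'res',s.fun, 't',o['time'],o['ee_pos'],o['opening'],o['wrist_force'])
E
python3 - <<'E'
from held import *
held(.025,.008,True)
print([ (k['location'],k['confidence']) for k in bot.mark_of('wrist','spacer_plate')[:2]])
E
```

```text
runs [(177, 333)]
x off mm 4.994816392932256 tilt -7.305447904717026 res [0. 0.] t 11.95 [ 0.5741287  -0.12557599  0.12170712] 0.04969721755405847 [-0.10889421  0.32893837 -1.77600744]
[([254.1, 272.2], 0.87), ([390.4, 123.3], 0.79)]
```

Run:
```python
from h import *
im=cv2.imread('pics/held.png'); hsv=cv2.cvtColor(im,cv2.COLOR_BGR2HSV); m=cv2.inRange(hsv,(12,70,40),(30,255,255))
for r in list(range(172,200,3))+list(range(200,345,8)):
    x=np.flatnonzero(m[r,180:330])+180
    g=np.split(x,np.flatnonzero(np.diff(x)>1)+1) if len(x) else []
    print(r,[(int(a[0]),int(a[-1])) for a in g if len(a)>3], im[r,254])
```

```text
172 [(180, 285)] [ 70  95 118]
175 [(180, 291)] [ 72  97 119]
178 [(180, 300)] [ 56  97 120]
181 [(180, 300)] [ 54  97 121]
184 [(180, 301)] [ 53  97 120]
187 [(180, 301)] [ 55  98 121]
190 [(180, 301)] [ 55  98 121]
193 [(180, 301)] [ 56  98 122]
196 [(180, 301)] [ 56  99 122]
199 [(180, 301)] [ 56  99 123]
200 [(180, 301)] [ 55  99 123]
208 [(180, 301)] [ 57  99 124]
216 [(182, 302)] [ 56  99 123]
224 [(206, 302)] [ 58 100 124]
232 [(205, 302)] [ 57 100 125]
240 [(180, 194), (206, 302)] [ 57 100 124]
248 [(206, 302)] [ 56 100 124]
256 [(206, 302)] [ 57 101 126]
264 [(206, 302)] [ 57 101 125]
272 [(206, 303)] [ 56 100 125]
280 [(206, 303)] [ 56 100 125]
288 [(206, 303)] [ 58 101 126]
296 [(205, 303)] [ 57 102 127]
304 [(204, 304)] [ 57 102 126]
312 [(205, 304)] [ 56 101 125]
320 [(204, 304)] [ 56 101 126]
328 [(204, 304)] [ 58 101 125]
336 [(204, 246), (262, 305)] [ 97 119 117]
344 [] [ 90 110 106]
```

The widths give a tilt of about 27° (low end at row 177, high end hidden by the gripper body). The plate is centred in the grip. Now I'll level it by pressing its low end onto the bed's upper edge.

Request:
{"method": "arm_command", "body": {
  "series": [
    [-0.03, 0, 0, 0],
    [-0.06, 0, 0, 0],
    [-0.084, 0, 0, 0],
    [-0.084, 0, 0.005, 0],
    [-0.084, 0, 0.01, 0]
  ]
}}

```text
time: 12.55
ee_pos: [0.6571, -0.1247, 0.1076]
tcp_rot: [180.0, -0.2, -179.7]
wrist_force: [-0.3, 0.9, -2.7]
opening: 0.0494
grasp_force: 31.8
```

Request:
{"method": "arm_command", "body": {
  "series": [
    [0, 0, 0.006, 0],
    [0, 0, 0.011, 0],
    [0, 0, 0.016, 0],
    [0, 0, 0.02, 0],
    [0, 0, 0.02, 0]
  ]
}}

```text
time: 13.05
ee_pos: [0.6573, -0.1247, 0.0892]
tcp_rot: [180.0, -0.0, -179.7]
wrist_force: [0.1, -0.3, -3.2]
opening: 0.0493
grasp_force: 31.8
```

Request:
{"method": "arm_command", "body": {
  "series": [
    [0, 0, 0.004, 0],
    [0, 0, 0.008, 0],
    [0, 0, 0.011, 0],
    [0, 0, 0.011, 0],
    [0, 0, 0.011, 0]
  ]
}}

```text
time: 13.55
ee_pos: [0.6584, -0.1249, 0.0799]
tcp_rot: [-180.0, 0.1, -179.7]
wrist_force: [2.4, 1.0, 4.2]
opening: 0.0488
grasp_force: 31.9
```

```bash
cat > m.py <<'E'
from h import *
def rows(lo,hi,rr,save='pics/held.png'):
    o=bot.get_obs(); c=bot.camera('wrist'); im=c['color']; cv2.imwrite(save,im)
    m=cv2.inRange(cv2.cvtColor(im,cv2.COLOR_BGR2HSV),lo,hi)
    print(o['time'],o['ee_pos'].round(4),o['wrist_force'].round(1),o['opening'])
    for r in rr:
        x=np.flatnonzero(m[r,150:360])+150
        g=np.split(x,np.flatnonzero(np.diff(x)>1)+1) if len(x) else []
        print(r,[(int(a[0]),int(a[-1])) for a in g if len(a)>3], im[r,254])
E
python3 -c "
from m import *
rows((12,70,40),(30,255,255),range(120,384,8))"
```

```text
13.55 [ 0.6584 -0.1249  0.0799] [2.4 1.  4.2] 0.04883157600017493
120 [(150, 299)] [116 161 200]
128 [(150, 299)] [103 145 178]
136 [(150, 299)] [114 160 198]
144 [(150, 298)] [130 182 222]
152 [(150, 298)] [131 183 221]
160 [(150, 297)] [106 147 182]
168 [(150, 297)] [ 79 108 132]
176 [(150, 303)] [ 58 102 127]
184 [(205, 303)] [ 59 103 128]
192 [(205, 303)] [ 59 104 129]
200 [(205, 218), (237, 271), (290, 303)] [ 59 105 131]
208 [(205, 220), (235, 273), (288, 303)] [ 59 105 131]
216 [(205, 303)] [ 57 102 128]
224 [(205, 303)] [ 58 103 127]
232 [(205, 303)] [ 58 102 127]
240 [(205, 303)] [ 57 102 127]
248 [(205, 303), (352, 356)] [ 58 102 127]
256 [(205, 303), (339, 349)] [ 56 101 126]
264 [(206, 303), (335, 346)] [ 56 100 124]
272 [(206, 303), (334, 342)] [ 56 101 125]
280 [(206, 303), (337, 341)] [ 57  99 123]
288 [(206, 302)] [ 56  98 122]
296 [(206, 302)] [ 56  98 122]
304 [(206, 303)] [ 56  98 122]
312 [(205, 303)] [ 54  97 120]
320 [(206, 303)] [ 55  96 120]
328 [(206, 303)] [ 53  95 118]
336 [(206, 244), (264, 303)] [ 46  50 143]
344 [(248, 260)] [57 83 91]
352 [] [37 34 34]
360 [] [38 35 35]
368 [] [37 35 35]
376 [] [37 35 33]
```

It is pivoting with little force. Continue to level.

Request:
{"method": "arm_command", "body": {
  "series": [
    [0, 0, 0.003, 0],
    [0, 0, 0.006, 0],
    [0, 0, 0.009, 0],
    [0, 0, 0.012, 0],
    [0, 0, 0.012, 0]
  ]
}}

```text
time: 14.1
ee_pos: [0.6585, -0.1248, 0.0673]
tcp_rot: [-180.0, 0.1, -179.7]
wrist_force: [3.8, 0.1, 5.3]
opening: 0.0494
grasp_force: 31.9
```

```bash
python3 -c "
from m import *
rows((12,70,40),(30,255,255),list(range(164,200,4))+list(range(200,360,8)))"
```

```text
14.1 [ 0.6585 -0.1248  0.0673] [3.8 0.1 5.3] 0.049392361597535565
164 [(150, 299)] [ 79 108 132]
168 [(150, 299)] [ 79 108 132]
172 [(150, 299)] [ 79 109 133]
176 [(150, 307)] [ 50  84 104]
180 [(150, 309)] [ 53  95 118]
184 [(150, 309)] [ 54  96 119]
188 [(200, 309)] [ 54  97 119]
192 [(200, 309)] [ 54  96 119]
196 [(200, 308)] [ 54  96 119]
200 [(200, 216), (225, 285), (292, 308)] [ 54  97 120]
208 [(201, 217), (235, 272), (292, 308)] [ 54  96 119]
216 [(201, 307)] [ 54  95 119]
224 [(201, 307)] [ 54  96 119]
232 [(202, 306)] [ 54  97 120]
240 [(203, 306)] [ 55  97 120]
248 [(204, 304)] [ 54  96 119]
256 [(203, 305), (356, 359)] [ 55  97 120]
264 [(205, 304), (342, 353)] [ 53  96 119]
272 [(205, 303), (339, 349)] [ 54  96 119]
280 [(206, 303), (338, 346)] [ 54  95 118]
288 [(206, 302)] [ 54  94 118]
296 [(206, 302)] [ 54  95 118]
304 [(207, 302)] [ 53  94 117]
312 [(208, 301)] [ 54  94 117]
320 [(208, 300)] [ 54  93 116]
328 [(209, 247), (260, 300)] [ 98 122 116]
336 [(209, 299)] [ 47  80 100]
344 [(244, 263)] [ 83 151 189]
352 [] [35 33 33]
```

The plate is level to about 1–2°. Lift, carry over the fixture and turn to its yaw.

Request:
{"method": "arm_command", "body": {
  "series": [
    [0, 0, -0.015, 0],
    [0, 0, -0.035, 0],
    [0, 0, -0.055, 0],
    [0.02, 0.03, -0.055, 0],
    [0.035, 0.07, -0.055, 0]
  ]
}}

```text
time: 14.65
ee_pos: [0.6215, -0.0556, 0.1223]
tcp_rot: [-180.0, -0.0, -179.9]
wrist_force: [0.2, 0.3, -2.7]
opening: 0.0494
grasp_force: 32.0
```

Request:
{"method": "arm_command", "body": {
  "series": [
    [0.015, 0.04, 0, 0],
    [0.03, 0.08, 0, 0],
    [0.045, 0.12, 0, 0],
    [0.06, 0.16, 0, 0],
    [0.075, 0.195, 0, 0]
  ]
}}

```text
time: 15.15
ee_pos: [0.5449, 0.1413, 0.1221]
tcp_rot: [-180.0, -0.1, -179.7]
wrist_force: [0.0, 0.3, -2.4]
opening: 0.0491
grasp_force: 32.0
```

Request:
{"method": "arm_command", "body": {
  "series": [
    [0.005, 0.02, 0, -0.08],
    [0.01, 0.042, 0, -0.16],
    [0.0115, 0.042, 0, -0.24],
    [0.0115, 0.042, 0, -0.32],
    [0.0115, 0.042, 0, -0.353]
  ]
}}

```text
time: 15.65
ee_pos: [0.5339, 0.1817, 0.122]
tcp_rot: [180.0, -0.1, -159.3]
wrist_force: [-0.6, -0.4, -1.9]
opening: 0.0496
grasp_force: 32.1
```

Request:
{"method": "arm_command", "body": {
  "series": [
    [0, 0, 0, 0],
    [0, 0, 0, 0],
    [0, 0, 0, 0],
    [0, 0, 0, 0],
    [0, 0, 0, 0]
  ]
}}

```text
time: 16.15
ee_pos: [0.5346, 0.1816, 0.1218]
tcp_rot: [180.0, -0.0, -159.5]
wrist_force: [0.2, 0.9, -2.5]
opening: 0.0493
grasp_force: 32.1
```

```bash
cat > hp.py <<'E'
from h import *
from scipy.optimize import least_squares
def heldpose(lo,hi,t,hw):
    o=bot.get_obs(); c=bot.camera('wrist'); im=c['color']; cv2.imwrite('pics/held.png',im)
    m=cv2.inRange(cv2.cvtColor(im,cv2.COLOR_BGR2HSV),lo,hi)
    print(o['time'],o['ee_pos'].round(4),o['tcp_rot'].round(2),o['wrist_force'].round(1))
    n,lab,st,ce=cv2.connectedComponentsWithStats(m); k=lab[240,254] or 1+np.argmax(st[1:,4])
    M=(lab==k).astype(np.uint8)*255
    cn,hi_=cv2.findContours(M,cv2.RETR_CCOMP,cv2.CHAIN_APPROX_NONE)
    H=[(cv2.contourArea(q),np.array(q[:,0].mean(0)).round(1),cv2.boundingRect(q)) for q,h in zip(cn,hi_[0]) if h[3]>=0 and cv2.contourArea(q)>40]
    print('bbox',st[k],'holes',[(a,p.tolist(),b) for a,p,b in H])
    A=np.array(c['T_tool_cam']); 
    ed=[(r,np.flatnonzero(M[r]).min()-.5,np.flatnonzero(M[r]).max()+.5) for r in range(200,321,20)]; print(ed)
    return c,A,M,H,ed
E
python3 -c "
from hp import *
heldpose((14,110,35),(30,255,255),.008,.025)
c=bot.camera('wrist'); im=c['color']
for r in range(160,216,4): print(r, im[r,[212,226,240,254,282]].tolist())"
```

```text
16.15 [0.5346 0.1816 0.1218] [ 1.800e+02 -1.000e-02 -1.595e+02] [ 0.2  0.9 -2.5]
bbox [  200   175   109   171 15838] holes [(132.5, [254.2, 327.6], (245, 323, 19, 10)), (347.5, [282.3, 204.3], (271, 195, 24, 20)), (332.0, [225.6, 204.0], (214, 194, 24, 21))]
[(200, np.float64(201.5), np.float64(307.5)), (220, np.float64(202.5), np.float64(306.5)), (240, np.float64(203.5), np.float64(304.5)), (260, np.float64(204.5), np.float64(303.5)), (280, np.float64(205.5), np.float64(302.5)), (300, np.float64(207.5), np.float64(301.5)), (320, np.float64(208.5), np.float64(300.5))]
160 [[61, 72, 69], [75, 71, 72], [122, 117, 122], [74, 71, 72], [75, 71, 72]]
164 [[59, 71, 67], [76, 71, 73], [120, 116, 119], [74, 71, 72], [75, 71, 72]]
168 [[60, 71, 68], [75, 71, 72], [75, 71, 72], [74, 72, 72], [74, 70, 71]]
172 [[60, 71, 69], [76, 71, 72], [75, 71, 72], [75, 72, 73], [74, 70, 71]]
176 [[57, 98, 119], [57, 97, 120], [57, 96, 119], [57, 96, 118], [60, 100, 124]]
180 [[65, 112, 140], [64, 112, 140], [63, 111, 138], [64, 113, 139], [129, 232, 246]]
184 [[65, 113, 140], [64, 112, 140], [63, 111, 138], [63, 113, 139], [129, 232, 246]]
188 [[65, 113, 140], [65, 112, 139], [63, 111, 137], [63, 112, 139], [127, 230, 246]]
192 [[65, 114, 140], [65, 112, 139], [64, 111, 137], [64, 113, 140], [130, 232, 246]]
196 [[65, 114, 140], [70, 81, 90], [63, 111, 138], [63, 112, 140], [135, 152, 168]]
200 [[63, 111, 139], [73, 70, 70], [63, 111, 138], [65, 112, 140], [145, 139, 141]]
204 [[62, 107, 133], [73, 71, 70], [63, 110, 138], [65, 112, 140], [143, 137, 139]]
208 [[62, 109, 135], [73, 70, 70], [62, 111, 137], [66, 113, 140], [141, 135, 138]]
212 [[64, 112, 139], [71, 74, 80], [63, 111, 138], [64, 113, 140], [132, 130, 134]]
```

```bash
cat > fh.py <<'E'
from h import *
from scipy.optimize import least_squares
def fith(c,t,hw,holes,low,ed):
    "pose (x,y,z, pitch, yaw) of plate centre in tool frame; plate +x = tool -x, z up"
    A=np.array(c['T_tool_cam']); B=np.diag([-1,1,-1.])
    def f(p):
        Rr=R.from_euler('ZY',[p[4],p[3]]).as_matrix()@B
        w=lambda Q:np.atleast_2d(Q)@Rr.T+p[:3]
        h=proj(c,A,w([[-.036,.014,0],[-.036,-.014,0]]))
        e=[(proj(c,A,w([[-.036,.014,0]]))-holes[0])[0],(proj(c,A,w([[-.036,-.014,0]]))-holes[1])[0]]
        out=list(np.ravel(e)); out.append(proj(c,A,w([[-.05,0,t/2]]))[0,1]-low)
        L=proj(c,A,w([[x,s*hw,t/2] for s in (-1,1) for x in (-.045,.03)]))
        for r,l,rt in ed:
            for i,v in ((0,l),(2,rt)):
                a,b=L[i],L[i+1]; u=a[0]+(b[0]-a[0])*(r-a[1])/(b[1]-a[1]); out.append(.5*(u-v))
        return np.array(out)
    s=least_squares(f,[0,0,-.04,0,0]); p=s.x
    print('plate centre in tool (mm)',(p[:3]*1e3).round(2),'pitch,yaw',np.degrees(p[3:]).round(2),'rms',np.sqrt(np.mean(s.fun**2)).round(2),s.fun[:5].round(1)); return p
E
python3 - <<'E'
from fh import *
c=bot.camera('wrist')
ed=[(200,201.5,307.5),(220,202.5,306.5),(240,203.5,304.5),(260,204.5,303.5),(280,205.5,302.5),(300,207.5,301.5),(320,208.5,300.5)]
p=fith(c,.008,.025,[(282.3,204.3),(225.6,204.0)],177.5,ed)
# fixture refit with z offset, world
o=bot.get_obs(); Rt=Rm(o['tcp_rot']); 
C=Rt@p[:3]+o['ee_pos']; print('plate now',C.round(4))
for F in ([.5358,.1812],[.5341,.1813]): print('shift in tool',(Rt.T@np.r_[np.array(F)-C[:2],0]).round(4))
E
```

```text
plate centre in tool (mm) [  0.79  -0.22 -40.56] pitch,yaw [-4.24 -0.17] rms 0.19 [ 0.4 -0.2 -0.1  0.2  0. ]
plate now [0.5339 0.1811 0.1623]
shift in tool [-0.0018 -0.0006 -0.    ]
shift in tool [-0.0002  0.0001 -0.    ]
```

Request:
{"method": "arm_command", "body": {
  "series": [
    [-0.001, 0, 0.03, 0],
    [-0.001, 0, 0.06, 0],
    [-0.001, 0, 0.075, 0],
    [-0.001, 0, 0.082, 0],
    [-0.001, 0, 0.082, 0]
  ]
}}

```text
time: 16.8
ee_pos: [0.5353, 0.1819, 0.0395]
tcp_rot: [180.0, -0.0, -159.5]
wrist_force: [0.5, -0.1, -2.2]
opening: 0.0494
grasp_force: 32.1
```

Run:
```python
from hp import *
c,A,M,H,ed=heldpose((14,110,35),(30,255,255),.008,.025)
im=c['color']
a=cv2.resize(im[170:240,200:310],None,fx=7,fy=7,interpolation=2)[:480,:770]
b=cv2.resize(im[310:350,235:275],None,fx=3,fy=3,interpolation=2)
a=a[:480]; v=np.zeros((600,770,3),np.uint8); v[:len(a)]=a; v[480:600,:120]=b; cv2.imwrite('pics/v10.png',v)
```

```text
16.8 [0.5353 0.1819 0.0395] [ 1.8000e+02 -5.0000e-02 -1.5948e+02] [ 0.5 -0.1 -2.2]
bbox [  200   175   110   171 15742] holes [(112.5, [254.3, 327.6], (246, 323, 18, 10)), (334.0, [282.6, 204.1], (271, 194, 24, 21)), (343.0, [225.5, 204.0], (214, 194, 24, 21)), (51.5, [305.9, 187.3], (304, 179, 5, 18)), (123.0, [296.2, 189.0], (292, 178, 9, 24))]
[(200, np.float64(200.5), np.float64(308.5)), (220, np.float64(201.5), np.float64(306.5)), (240, np.float64(203.5), np.float64(304.5)), (260, np.float64(204.5), np.float64(303.5)), (280, np.float64(205.5), np.float64(302.5)), (300, np.float64(206.5), np.float64(301.5)), (320, np.float64(208.5), np.float64(300.5))]
```

View pics/v10.png

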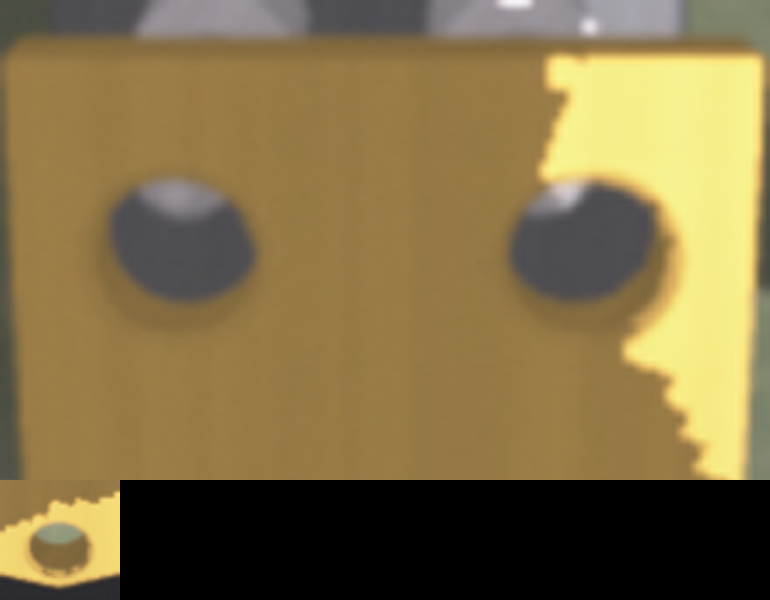

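The last picture shows both near pin tips in the upper part of the low holes (px 226,200 and 280,200). I'll compare them with the hole axes at tip height.

Run:
```python
from fh import *
c=bot.camera('wrist'); o=bot.get_obs(); A=np.array(c['T_tool_cam']); z0=o['ee_pos'][2]
ed=[(220,201.5,306.5),(240,203.5,304.5),(260,204.5,303.5),(280,205.5,302.5),(300,206.8,301.5),(320,208.5,300.5)]
p=fith(c,.008,.025,[(282.6,204.1),(225.5,204.0)],177.0,ed)
Rr=R.from_euler('ZY',[p[4],p[3]]).as_matrix()@np.diag([-1,1,-1.])
print('low-end underside z world',z0-(Rr@[-.05,0,-.004]+p[:3])[2], 'high', z0-(Rr@[.05,0,-.004]+p[:3])[2])
for px,h in (((280.4,199.8),(-.036,.014,0)),((226.1,200.4),(-.036,-.014,0))):
    H=Rr@np.array(h)+p[:3]
    for zt in (.068,.065):
        P0,d=ray(c,A,px); P=P0+d*((z0-zt)-P0[2])/d[2]; print('pin-hole in tool mm',((P-H)*1e3).round(1),zt)
```

```text
plate centre in tool (mm) [  1.06  -0.25 -41.  ] pitch,yaw [-4.26 -0.19] rms 0.17 [ 0.1 -0.2 -0.2 -0.   0.2]
low-end underside z world 0.07438403383792816 high 0.08181888700849341
pin-hole in tool mm [-2.  -0.1 11.4] 0.068
pin-hole in tool mm [-3.   0.2 14.4] 0.065
pin-hole in tool mm [-2.3 -0.8 11.4] 0.068
pin-hole in tool mm [-3.3 -1.1 14.4] 0.065
```

Request:
{"method": "arm_command", "body": {
  "series": [
    [-0.0015, -0.0003, 0, 0],
    [-0.0015, -0.0003, 0.005, 0],
    [-0.0015, -0.0003, 0.01, 0],
    [-0.0015, -0.0003, 0.015, 0],
    [-0.0015, -0.0003, 0.015, 0]
  ]
}}

```text
time: 17.4
ee_pos: [0.5365, 0.1819, 0.0237]
tcp_rot: [-180.0, -0.1, -159.5]
wrist_force: [-1.3, -1.3, -2.1]
opening: 0.0494
grasp_force: 32.1
```

Run:
```python
from hp import *
c,A,M,H,ed=heldpose((14,110,35),(30,255,255),.008,.025)
im=c['color']
for r in (196,200,204,208,212): print(r, [int(x) for x in im[r,212:240].mean(1)],'|',[int(x) for x in im[r,269:297].mean(1)])
```

```text
17.4 [0.5365 0.1819 0.0237] [-1.7999e+02 -9.0000e-02 -1.5948e+02] [-1.3 -1.3 -2.1]
bbox [  200   176   109   170 15402] holes [(115.5, [254.3, 327.6], (246, 323, 18, 10)), (348.5, [282.4, 203.8], (271, 194, 24, 21)), (347.5, [225.3, 203.8], (214, 194, 24, 21)), (528.5, [298.1, 191.4], (278, 178, 31, 35))]
[(200, np.float64(200.5), np.float64(308.5)), (220, np.float64(201.5), np.float64(307.5)), (240, np.float64(202.5), np.float64(304.5)), (260, np.float64(204.5), np.float64(303.5)), (280, np.float64(205.5), np.float64(302.5)), (300, np.float64(206.5), np.float64(301.5)), (320, np.float64(208.5), np.float64(300.5))]
196 [119, 118, 117, 115, 112, 112, 115, 121, 128, 135, 140, 140, 141, 142, 141, 137, 131, 123, 116, 113, 114, 115, 116, 116, 116, 118, 117, 116] | [116, 115, 116, 116, 117, 118, 117, 115, 115, 134, 167, 190, 195, 196, 199, 201, 205, 208, 195, 173, 175, 179, 188, 198, 207, 211, 212, 212]
200 [117, 112, 110, 119, 132, 139, 140, 141, 141, 142, 143, 143, 143, 142, 142, 141, 140, 140, 140, 135, 115, 92, 97, 106, 113, 117, 116, 116] | [115, 115, 116, 114, 114, 123, 134, 139, 141
[... 204 characters left out ...]
82, 81, 87, 100, 110, 115, 116] | [115, 113, 111, 109, 118, 132, 136, 136, 138, 139, 150, 199, 235, 240, 235, 221, 209, 209, 204, 168, 108, 83, 82, 83, 92, 110, 145, 170]
208 [113, 109, 102, 101, 99, 94, 95, 107, 120, 132, 138, 136, 132, 129, 130, 126, 110, 91, 82, 81, 81, 80, 81, 88, 101, 111, 114, 117] | [115, 113, 110, 104, 92, 84, 89, 103, 116, 122, 136, 149, 149, 151, 169, 166, 125, 93, 83, 80, 81, 84, 91, 96, 99, 111, 144, 168]
212 [117, 114, 112, 107, 103, 103, 103, 103, 101, 98, 96, 91, 88, 86, 84, 84, 86, 87, 90, 96, 100, 102, 103, 108, 111, 115, 117, 116] | [115, 115, 113, 111, 108, 102, 99, 97, 94, 92, 88, 85, 84, 84, 86, 88, 90, 94, 98, 101, 101, 100, 99, 103, 126, 153, 168, 194]
```

The pins have entered both low holes without any force. Nudge the tool slightly and lower on.

Request:
{"method": "arm_command", "body": {
  "series": [
    [0, -0.0006, 0.003, 0],
    [0, -0.0006, 0.006, 0],
    [0, -0.0006, 0.009, 0],
    [0, -0.0006, 0.012, 0],
    [0, -0.0006, 0.012, 0]
  ]
}}

```text
time: 17.95
ee_pos: [0.537, 0.1816, 0.0121]
tcp_rot: [180.0, -0.0, -159.5]
wrist_force: [-1.9, -1.5, -4.0]
opening: 0.0494
grasp_force: 32.0
```

Request:
{"method": "arm_command", "body": {
  "series": [
    [0, 0, 0.003, 0],
    [0, 0, 0.005, 0],
    [0, 0, 0.007, 0],
    [0, 0, 0.008, 0],
    [0, 0, 0.008, 0]
  ]
}}

```text
time: 18.45
ee_pos: [0.5372, 0.1816, 0.0046]
tcp_rot: [180.0, -0.0, -159.5]
wrist_force: [-3.3, -3.5, -1.3]
opening: 0.0496
grasp_force: 32.2
```

Request:
{"method": "arm_command", "body": {
  "series": [
    [0.0008, -0.0005, 0.002, 0],
    [0.0008, -0.0005, 0.004, 0],
    [0.0008, -0.0005, 0.006, 0],
    [0.0008, -0.0005, 0.007, 0],
    [0.0008, -0.0005, 0.007, 0]
  ]
}}

```text
time: 18.95
ee_pos: [0.5371, 0.1811, -0.0019]
tcp_rot: [180.0, 0.1, -159.5]
wrist_force: [-0.3, 0.8, -0.7]
opening: 0.0492
grasp_force: 32.4
```

Run:
```python
from fh import *
from hp import heldpose
c,A,M,H,ed=heldpose((14,110,35),(30,255,255),.008,.025)
```

```text
18.95 [ 0.5371  0.1811 -0.0019] [ 1.8000e+02  5.0000e-02 -1.5948e+02] [-0.3  0.8 -0.7]
bbox [  200   176   108   168 14134] holes [(781.0, [222.1, 213.4], (208, 194, 30, 40))]
[(200, np.float64(200.5), np.float64(296.5)), (220, np.float64(202.5), np.float64(306.5)), (240, np.float64(203.5), np.float64(305.5)), (260, np.float64(204.5), np.float64(303.5)), (280, np.float64(205.5), np.float64(302.5)), (300, np.float64(206.5), np.float64(301.5)), (320, np.float64(208.5), np.float64(300.5))]
```

Request:
{"method": "arm_command", "body": {
  "series": [
    [0, 0, 0.001, 0],
    [0, 0, 0.002, 0],
    [0, 0, 0.003, 0],
    [0, 0, 0.003, 0],
    [0, 0, 0.003, 0]
  ]
}}

```text
time: 19.5
ee_pos: [0.5373, 0.1812, -0.0048]
tcp_rot: [-180.0, 0.1, -159.5]
wrist_force: [3.5, 1.9, 4.5]
opening: 0.049
grasp_force: 32.8
```

Request:
{"method": "arm_command", "body": {
  "series": [
    [0, 0, 0.001, 0],
    [0, 0, 0.0015, 0],
    [0, 0, 0.0015, 0],
    [0, 0, 0.0015, 0],
    [0, 0, 0.0015, 0]
  ]
}}

```text
time: 20.0
ee_pos: [0.5374, 0.1812, -0.005]
tcp_rot: [-180.0, 0.1, -159.5]
wrist_force: [-0.7, 0.0, 15.1]
opening: 0.0493
grasp_force: 33.8
```

Seated: 15 N, and both ends are down. Open, rise and check.

Request:
{"method": "arm_command", "body": {
  "series": [
    [0, 0, -0.0005, 0],
    [0, 0, -0.0005, 0],
    [0, 0, -0.0005, 0],
    [0, 0, -0.0005, 0],
    [0, 0, -0.0005, 0]
  ],
  "hand": 0.075
}}

```text
time: 20.5
ee_pos: [0.5365, 0.1808, -0.0066]
tcp_rot: [-180.0, -0.0, -159.5]
wrist_force: [-0.2, -0.5, 0.2]
opening: 0.075
grasp_force: 0.0
```

Request:
{"method": "arm_command", "body": {
  "series": [
    [0, 0, -0.01, 0],
    [0, 0, -0.035, 0],
    [0, 0, -0.075, 0],
    [0.015, 0, -0.11, 0],
    [0.035, 0, -0.125, 0]
  ]
}}

```text
time: 21.0
ee_pos: [0.505, 0.169, 0.123]
tcp_rot: [-180.0, 0.3, -159.5]
wrist_force: [0.5, -0.5, -0.2]
opening: 0.0752
grasp_force: 0.0
```

Request:
{"method": "arm_command", "body": {
  "series": [
    [0, 0, 0, 0],
    [0, 0, 0, 0],
    [0, 0, 0, 0],
    [0, 0, 0, 0],
    [0, 0, 0, 0]
  ]
}}

```text
time: 21.5
ee_pos: [0.5039, 0.1686, 0.1179]
tcp_rot: [180.0, -0.1, -159.5]
wrist_force: [-0.4, -0.2, 0.8]
opening: 0.0751
grasp_force: 0.0
```

Run:
```python
from pf import *
o=bot.get_obs(); c=bot.camera('wrist'); T=pose(c,o); im=c['color']; cv2.imwrite('pics/b.png',im); print(o['time'],o['ee_pos'],o['opening'])
m=cv2.inRange(cv2.cvtColor(im,cv2.COLOR_BGR2HSV),(14,100,35),(30,255,255)); m=cv2.morphologyEx(m,cv2.MORPH_CLOSE,np.ones((15,15)))
n,lab,st,ce=cv2.connectedComponentsWithStats(m); k=1+np.argmax(st[1:,4]*(np.abs(ce[1:,0]-254)<60)); print(st[k],ce[k])
cn=max(cv2.findContours((lab==k).astype(np.uint8),0,1)[0],key=cv2.contourArea)
ap=cv2.approxPolyDP(cn,6,True)[:,0]; print(ap.tolist())
a=np.radians(20.5)
for zz in (.042,.039):
  for F in ([.5365,.1812],):
    P=[[F[0]+x*np.cos(a)-y*np.sin(a),F[1]+x*np.sin(a)+y*np.cos(a),zz] for x,y in ((-.05,-.025),(-.05,.025),(.05,.025),(.05,-.025))]
    print(zz,proj(c,T,P).round(1).tolist())
```

```text
21.5 [0.50385182 0.16864012 0.11785521] 0.07505512902619998
[ 227  180   55   96 5019] [253.95158398 226.75772066]
[[228, 180], [230, 275], [278, 275], [281, 181]]
0.042 [[227.1, 182.3], [282.5, 182.4], [278.9, 276.4], [230.2, 276.3]]
0.039 [[227.4, 181.4], [282.2, 181.5], [278.7, 274.6], [230.4, 274.6]]
```

The brass lies flat on the shoulders: its corners match the flat model within about 2 px. Now the aluminium plate.

Request:
{"method": "arm_command", "body": {
  "series": [
    [0.008, -0.04, -0.01, 0],
    [0.016, -0.085, -0.02, 0],
    [0.024, -0.13, -0.03, 0],
    [0.032, -0.17, -0.03, 0],
    [0.041, -0.21, -0.03, 0]
  ],
  "hand": 0.085
}}

```text
time: 22.05
ee_pos: [0.5395, -0.0441, 0.1489]
tcp_rot: [-180.0, 0.0, -159.5]
wrist_force: [0.6, 0.5, -0.2]
opening: 0.0847
grasp_force: 0.0
```

Request:
{"method": "arm_command", "body": {
  "series": [
    [0.008, -0.04, 0, 0.08],
    [0.016, -0.085, 0, 0.16],
    [0.024, -0.13, 0, 0.24],
    [0.032, -0.17, 0, 0.32],
    [0.041, -0.211, 0, 0.351]
  ]
}}

```text
time: 22.55
ee_pos: [0.5748, -0.2562, 0.1482]
tcp_rot: [180.0, -0.0, -179.8]
wrist_force: [0.4, -0.5, -0.3]
opening: 0.0852
grasp_force: 0.0
```

Request:
{"method": "arm_command", "body": {
  "series": [
    [0.02, 0, 0, 0],
    [0.02, 0, 0, 0],
    [0.02, 0, 0, 0],
    [0.02, 0, 0, 0],
    [0.02, 0, 0, 0]
  ]
}}

```text
time: 23.05
ee_pos: [0.5552, -0.2538, 0.149]
tcp_rot: [-180.0, 0.0, -179.5]
wrist_force: [0.2, 0.2, -0.0]
opening: 0.0849
grasp_force: 0.0
```

Run:
```python
from pf import *
o=bot.get_obs(); c=bot.camera('wrist'); T=pose(c,o); im=c['color']; cv2.imwrite('pics/a.png',im); print(o['time'],o['ee_pos'],o['tcp_rot'],o['q'])
hsv=cv2.cvtColor(im,cv2.COLOR_BGR2HSV)
m=cv2.inRange(hsv,(0,0,95),(180,40,255)); m=cv2.morphologyEx(m,cv2.MORPH_OPEN,np.ones((3,3)));m=cv2.morphologyEx(m,cv2.MORPH_CLOSE,np.ones((15,15)))
n,lab,st,ce=cv2.connectedComponentsWithStats(m); k=1+np.argmax(st[1:,4]*(np.abs(ce[1:,0]-254)<60)); print(st[k],ce[k])
cn=max(cv2.findContours((lab==k).astype(np.uint8),0,1)[0],key=cv2.contourArea); print(cv2.approxPolyDP(cn,6,True)[:,0].tolist())
M=np.array([(-50,-30,10),(-50,30,10),(50,30,10),(50,-30,10)])/1000
for z in (.0773,.078): print(proj(c,T,M@R.from_euler('ZY',[.46,-30],degrees=True).as_matrix().T+[.5776,-.2544,z]).round(1).tolist())
```

```text
23.05 [ 0.55521138 -0.25384713  0.14903606] [-1.79989998e+02  2.91176612e-02 -1.79521152e+02] [-2.45719134e+01  1.25331399e+01  1.20525007e+01  8.94887472e+01
  3.26801383e-03 -2.50507581e+01]
[ 218  163   71  116 7659] [252.57605432 222.07011359]
[[222, 167], [219, 277], [287, 277], [285, 167]]
[[221.4, 167.1], [285.9, 167.2], [288.0, 278.2], [218.9, 278.1]]
[[221.4, 167.3], [286.0, 167.4], [288.1, 278.7], [218.8, 278.6]]
```

The match is within 1 px. Descend, close and lift.

Request:
{"method": "arm_command", "body": {
  "series": [
    [-0.01, 0, 0.03, 0],
    [-0.02, 0, 0.06, 0],
    [-0.02, 0, 0.08, 0],
    [-0.02, 0, 0.09, 0],
    [-0.02, 0, 0.095, 0]
  ]
}}

```text
time: 23.6
ee_pos: [0.5745, -0.2539, 0.0531]
tcp_rot: [180.0, -0.0, -179.6]
wrist_force: [0.1, -0.6, 0.3]
opening: 0.0852
grasp_force: 0.0
```

Request:
{"method": "arm_command", "body": {
  "series": [
    [0, 0, 0.004, 0],
    [0, 0, 0.008, 0],
    [0, 0, 0.011, 0],
    [0, 0, 0.013, 0],
    [0, 0, 0.013, 0]
  ]
}}

```text
time: 24.1
ee_pos: [0.5747, -0.2544, 0.0408]
tcp_rot: [-180.0, 0.0, -179.6]
wrist_force: [0.4, 0.2, -0.7]
opening: 0.085
grasp_force: 0.0
```

Request:
{"method": "arm_command", "body": {
  "series": [
    [0, 0, 0, 0],
    [0, 0, 0, 0],
    [0, 0, 0, 0],
    [0, 0, 0, 0],
    [0, 0, 0, 0]
  ],
  "hand": 0.0,
  "grip_force": 30
}}

```text
time: 24.6
ee_pos: [0.5749, -0.2545, 0.0412]
tcp_rot: [-180.0, 0.0, -179.6]
wrist_force: [-1.2, 0.1, 4.2]
opening: 0.0592
grasp_force: 33.2
```

Request:
{"method": "arm_command", "body": {
  "series": [
    [0, 0, 0, 0],
    [0, 0, 0, 0],
    [0, 0, 0, 0],
    [0, 0, 0, 0],
    [0, 0, 0, 0]
  ]
}}

```text
time: 25.1
ee_pos: [0.5749, -0.2545, 0.0412]
tcp_rot: [-180.0, 0.0, -179.6]
wrist_force: [0.1, -0.3, 5.6]
opening: 0.0593
grasp_force: 33.4
```

Request:
{"method": "arm_command", "body": {
  "series": [
    [0, 0, -0.01, 0],
    [0, 0, -0.03, 0],
    [0, 0, -0.05, 0],
    [0, 0, -0.07, 0],
    [0, 0, -0.08, 0]
  ]
}}

```text
time: 25.6
ee_pos: [0.5751, -0.2545, 0.1226]
tcp_rot: [-180.0, 0.1, -179.6]
wrist_force: [0.8, 0.2, -2.2]
opening: 0.0595
grasp_force: 33.1
```

Request:
{"method": "arm_command", "body": {
  "series": [
    [-0.03, 0, 0, 0],
    [-0.06, 0, 0, 0],
    [-0.083, 0, 0, 0],
    [-0.083, 0, 0.005, 0],
    [-0.083, 0, 0.01, 0]
  ]
}}

```text
time: 26.1
ee_pos: [0.6575, -0.2535, 0.1093]
tcp_rot: [180.0, -0.1, -179.6]
wrist_force: [0.0, 0.1, -1.1]
opening: 0.0591
grasp_force: 33.1
```

Request:
{"method": "arm_command", "body": {
  "series": [
    [0, 0, 0.006, 0],
    [0, 0, 0.012, 0],
    [0, 0, 0.017, 0],
    [0, 0, 0.021, 0],
    [0, 0, 0.025, 0]
  ]
}}

```text
time: 26.6
ee_pos: [0.6578, -0.2539, 0.0865]
tcp_rot: [-180.0, 0.1, -179.6]
wrist_force: [-0.5, 0.4, 6.4]
opening: 0.0593
grasp_force: 33.8
```

Request:
{"method": "arm_command", "body": {
  "series": [
    [0, 0, 0.004, 0],
    [0, 0, 0.008, 0],
    [0, 0, 0.012, 0],
    [0, 0, 0.016, 0],
    [0, 0, 0.02, 0]
  ]
}}

```text
time: 27.1
ee_pos: [0.6594, -0.2541, 0.0681]
tcp_rot: [-179.9, 0.3, -179.6]
wrist_force: [4.7, 0.7, 8.4]
opening: 0.0595
grasp_force: 34.2
```

```bash
python3 -c "
from m import *
rows((0,0,95),(180,40,255),list(range(164,200,4))+list(range(200,360,12)),'pics/a2.png')"
```

```text
27.1 [ 0.6594 -0.2541  0.0681] [4.7 0.7 8.4] 0.05953822506322069
164 [] [ 81 110 134]
168 [] [ 80 110 134]
172 [] [ 86 110 130]
176 [(188, 318)] [110 113 111]
180 [(188, 320)] [124 128 127]
184 [(188, 320)] [125 128 126]
188 [(188, 321)] [125 128 126]
192 [(188, 320)] [124 127 126]
196 [(189, 218), (231, 277), (289, 320)] [124 127 126]
200 [(189, 214), (235, 273), (294, 320)] [124 128 125]
212 [(190, 319)] [124 127 125]
224 [(190, 318)] [123 126 124]
236 [(191, 318)] [121 125 124]
248 [(186, 323)] [122 126 123]
260 [(181, 189), (194, 314), (320, 327)] [121 124 122]
272 [(176, 184), (195, 313), (324, 332)] [121 124 122]
284 [(176, 181), (196, 312), (327, 333)] [120 123 122]
296 [(197, 311)] [120 123 122]
308 [(196, 311)] [121 124 122]
320 [(197, 311)] [120 124 122]
332 [(198, 311)] [104 107 105]
344 [(200, 206), (247, 261), (301, 309)] [186 192 188]
356 [] [35 32 33]
```

Request:
{"method": "arm_command", "body": {
  "series": [
    [0, 0, 0.0015, 0],
    [0, 0, 0.0025, 0],
    [0, 0, 0.0025, 0],
    [0, 0, -0.02, 0],
    [0, 0, -0.055, 0]
  ]
}}

```text
time: 27.65
ee_pos: [0.6566, -0.2533, 0.119]
tcp_rot: [179.9, -0.2, -179.6]
wrist_force: [1.3, -0.5, -2.2]
opening: 0.0593
grasp_force: 33.4
```

Request:
{"method": "arm_command", "body": {
  "series": [
    [0.012, 0.044, 0, 0],
    [0.024, 0.088, 0, 0],
    [0.036, 0.132, 0, 0],
    [0.048, 0.176, 0, 0],
    [0.06, 0.22, 0, 0]
  ]
}}

```text
time: 28.15
ee_pos: [0.5954, -0.0327, 0.1209]
tcp_rot: [180.0, 0.0, -179.6]
wrist_force: [1.1, 0.3, -2.1]
opening: 0.0595
grasp_force: 33.5
```

Request:
{"method": "arm_command", "body": {
  "series": [
    [0.012, 0.044, 0, -0.08],
    [0.024, 0.088, 0, -0.16],
    [0.036, 0.132, 0, -0.24],
    [0.048, 0.176, 0, -0.32],
    [0.0585, 0.216, 0, -0.351]
  ]
}}

```text
time: 28.65
ee_pos: [0.5352, 0.1833, 0.1211]
tcp_rot: [180.0, 0.1, -159.3]
wrist_force: [0.7, -0.4, -1.5]
opening: 0.0592
grasp_force: 33.5
```

Request:
{"method": "arm_command", "body": {
  "series": [
    [0, 0, 0, 0],
    [0, 0, 0, 0],
    [0, 0, 0, 0],
    [0, 0, 0, 0],
    [0, 0, 0, 0]
  ]
}}

```text
time: 29.15
ee_pos: [0.5364, 0.1804, 0.1208]
tcp_rot: [-180.0, 0.0, -159.6]
wrist_force: [0.0, 0.5, -2.5]
opening: 0.0594
grasp_force: 33.5
```

```bash
python3 -c "
from m import *
rows((0,0,95),(180,40,255),list(range(160,216,4))+list(range(216,360,12)),'pics/a3.png')"
```

```text
29.15 [0.5364 0.1804 0.1208] [ 0.   0.5 -2.5] 0.0594181655574033
160 [(234, 244), (266, 275)] [ 59 105 130]
164 [(234, 241), (268, 274)] [ 60 106 131]
168 [] [ 60 106 131]
172 [] [ 62 106 130]
176 [(188, 320)] [120 123 121]
180 [(187, 322)] [136 139 138]
184 [(187, 322)] [135 139 136]
188 [(187, 322)] [135 138 136]
192 [(187, 322)] [136 139 136]
196 [(187, 322)] [136 140 137]
200 [(188, 214), (233, 274), (283, 286), (293, 321)] [135 140 136]
204 [(188, 215), (236, 272), (282, 286), (293, 321)] [134 139 137]
208 [(188, 217), (235, 272), (282, 286), (291, 320)] [134 139 137]
212 [(189, 278), (282, 320)] [134 138 136]
216 [(189, 320)] [134 138 136]
228 [(190, 319)] [134 138 135]
240 [(174, 182), (190, 318)] [133 138 135]
252 [(184, 324), (354, 359)] [133 137 135]
264 [(179, 188), (194, 314), (320, 329), (341, 359)] [133 136 135]
276 [(150, 162), (174, 183), (195, 313), (325, 334), (346, 359)] [132 136 135]
288 [(178, 182), (196, 312), (327, 330)] [132 135 133]
300 [(196, 312)] [132 136 133]
312 [(192, 312)] [131 135 133]
324 [(192, 311)] [139 144 145]
336 [(196, 309)] [117 119 118]
348 [(150, 156), (200, 204), (305, 308)] [40 37 36]
```

Run:
```python
from fh import *
c=bot.camera('wrist'); im=c['color']; hsv=cv2.cvtColor(im,cv2.COLOR_BGR2HSV)
S=(hsv[...,1]>60).astype(np.uint8)
for x0,x1 in ((208,242),(266,300)):
    w=S[188:220,x0:x1]; ys,xs=np.nonzero(w); print(len(xs),xs.min()+x0,xs.max()+x0,ys.min()+188,ys.max()+188)
for r in range(190,218,2): print(r,[int(v) for v in im[r,210:240,2]])
ed=[(204,187.5,321.5),(216,188.5,320.5),(228,189.5,319.5),(264,193.5,314.5),(276,194.5,313.5),(288,195.5,312.5),(300,195.5,312.5)]
fith(c,.010,.030,[(282.7,204.),(225.2,204.0)],177.,ed)
```

```text
81 228 235 198 211
106 273 281 197 211
190 [136, 135, 136, 136, 137, 138, 139, 139, 141, 139, 139, 138, 139, 139, 139, 137, 135, 136, 137, 136, 136, 136, 137, 139, 138, 138, 138, 137, 137, 136]
192 [136, 135, 135, 137, 137, 137, 139, 139, 140, 140, 140, 139, 139, 139, 138, 137, 136, 136, 137, 137, 135, 136, 137, 139, 139, 138, 138, 137, 137, 136]
194 [136, 135, 136, 137, 137, 138, 138, 139, 139, 140, 138, 137, 137, 136, 136, 135, 135, 136, 136, 137, 136, 136, 137, 138, 138, 138, 138, 137, 137, 136]
196 [136, 135, 136, 136, 137, 136, 134, 132, 128, 121, 110, 108, 107, 104, 103, 105, 109, 118, 125, 130, 132, 135, 137, 138, 138, 138, 138, 138, 138, 136]
198 [137, 136, 135, 134, 129, 122, 111, 96, 79, 68, 65, 65, 64, 63, 64, 67, 69, 86, 112, 127, 128, 127, 130, 134, 138, 138, 139, 138, 137, 137]
200 [136, 134, 130, 125, 113, 90, 71, 65, 65, 63, 63, 63, 64, 63, 63, 66, 66, 80, 109, 129, 132, 131, 130, 128, 131, 136, 138, 137, 137, 137]
202 [134, 129, 125, 119, 106, 86, 70, 66, 64, 65, 65, 65, 65, 64, 65, 67, 67, 77, 106, 129, 132, 132, 132, 131, 130, 129, 133, 137, 137, 137]
204 [131, 127
[... 435 characters left out ...]
119, 117, 117, 118, 120, 117, 110, 95, 77, 70, 70, 69, 67, 68, 70, 100, 126, 129, 128, 127, 122, 119, 122, 128, 133, 135, 136]
212 [134, 130, 129, 124, 117, 118, 118, 119, 120, 120, 120, 119, 117, 112, 108, 104, 104, 106, 114, 120, 120, 121, 120, 118, 121, 128, 132, 134, 136, 135]
214 [136, 132, 130, 129, 125, 120, 118, 118, 118, 118, 118, 119, 120, 119, 118, 119, 119, 120, 121, 121, 120, 120, 118, 122, 128, 132, 136, 137, 136, 135]
216 [137, 135, 134, 132, 132, 131, 128, 124, 121, 120, 120, 119, 120, 120, 121, 121, 120, 121, 121, 121, 121, 124, 128, 132, 134, 136, 137, 137, 137, 135]
plate centre in tool (mm) [  2.67  -0.3  -43.51] pitch,yaw [-1.3  -0.01] rms 0.47 [ 1.2 -0.1 -0.8 -0.2  0.4]
```

Request:
{"method": "arm_command", "body": {
  "series": [
    [-0.0011, 0.0004, 0.03, 0],
    [-0.0011, 0.0004, 0.06, 0],
    [-0.0011, 0.0004, 0.075, 0],
    [-0.0011, 0.0004, 0.085, 0],
    [-0.0011, 0.0004, 0.085, 0]
  ]
}}

```text
time: 29.75
ee_pos: [0.5365, 0.1819, 0.035]
tcp_rot: [180.0, -0.1, -159.5]
wrist_force: [-0.6, -0.7, -1.6]
opening: 0.0592
grasp_force: 33.5
```

Request:
{"method": "arm_command", "body": {
  "series": [
    [0, 0, 0.003, 0],
    [0, 0, 0.006, 0],
    [0, 0, 0.009, 0],
    [0, 0, 0.012, 0],
    [0, 0, 0.012, 0]
  ]
}}

```text
time: 30.25
ee_pos: [0.5368, 0.1821, 0.0235]
tcp_rot: [180.0, -0.0, -159.5]
wrist_force: [0.2, -0.5, -0.9]
opening: 0.0597
grasp_force: 33.6
```

Run:
```python
from h import *
c=bot.camera('wrist'); im=c['color']; o=bot.get_obs(); print(o['ee_pos'].round(4),o['wrist_force'].round(1))
for r in range(192,218,3): print(r,[int(v) for v in im[r,210:240,2]],'|',[int(v) for v in im[r,268:298,2]])
```

```text
[0.5369 0.1821 0.0237] [ 0.4  0.1 -2.2]
192 [151, 151, 151, 151, 152, 153, 154, 155, 155, 155, 154, 153, 153, 155, 154, 151, 150, 152, 152, 151, 151, 150, 152, 153, 153, 153, 154, 152, 151, 151] | [154, 155, 152, 152, 151, 152, 154, 158, 157, 156, 156, 177, 238, 247, 247, 247, 247, 247, 247, 247, 247, 247, 247, 247, 247, 247, 247, 247, 247, 247]
195 [151, 150, 150, 152, 153, 154, 153, 152, 151, 149, 146, 145, 144, 144, 144, 144, 143, 144, 147, 148, 151, 151, 152, 153, 153, 153, 153, 152, 152, 152] | [154, 154, 153, 151, 151, 152, 154, 157, 157, 156, 156, 161, 167, 172, 217, 241, 243, 242, 242, 240, 242, 245, 246, 247, 247, 247, 247, 247, 247, 247]
198 [151, 151, 149, 148, 144, 141, 139, 138, 137, 136, 136, 137, 137, 136, 138, 137, 137, 136, 136, 136, 137, 139, 143, 148, 153, 153, 153, 153, 152, 151] | [155, 154, 153, 151, 151, 152, 154, 152, 149, 144, 139, 138, 146, 165, 180, 184, 187, 190, 193, 194, 192, 171, 152, 173, 206, 230, 244, 247, 247, 247]
201 [151, 148, 141, 136, 134, 134, 131, 130, 132, 133, 134, 135, 137, 136, 135, 134, 134, 131, 131, 129, 130, 131, 137, 143, 143, 146, 1
[... 1011 characters left out ...]
141, 141, 141, 143, 144, 144, 143, 141, 136, 134, 132, 130, 129, 128, 144, 190, 220]
213 [150, 146, 144, 140, 132, 130, 130, 131, 132, 132, 133, 133, 133, 133, 133, 133, 133, 133, 133, 134, 133, 133, 131, 132, 138, 145, 149, 151, 151, 150] | [155, 154, 152, 150, 146, 144, 138, 133, 132, 132, 134, 134, 134, 133, 134, 134, 135, 136, 136, 135, 134, 133, 132, 130, 130, 134, 157, 197, 221, 238]
216 [152, 150, 148, 147, 146, 145, 142, 138, 134, 133, 133, 132, 133, 134, 134, 134, 134, 134, 134, 134, 134, 139, 141, 145, 149, 150, 153, 153, 152, 150] | [155, 154, 153, 152, 151, 150, 149, 149, 147, 141, 137, 136, 136, 136, 136, 135, 135, 135, 134, 133, 133, 134, 139, 155, 161, 171, 210, 236, 246, 247]
```

Both pins are in the holes with no force. Keep lowering.

Request:
{"method": "arm_command", "body": {
  "series": [
    [0, -0.0008, 0.003, 0],
    [0, -0.0008, 0.006, 0],
    [0, -0.0008, 0.009, 0],
    [0, -0.0008, 0.012, 0],
    [0, -0.0008, 0.013, 0]
  ]
}}

```text
time: 30.8
ee_pos: [0.537, 0.1813, 0.0103]
tcp_rot: [180.0, -0.0, -159.5]
wrist_force: [-0.3, 1.1, -2.9]
opening: 0.0594
grasp_force: 33.6
```

Request:
{"method": "arm_command", "body": {
  "series": [
    [0, 0, 0.001, 0],
    [0, 0, 0.002, 0],
    [0, 0, 0.003, 0],
    [0, 0, 0.004, 0],
    [0, 0, 0.004, 0]
  ]
}}

```text
time: 31.3
ee_pos: [0.5372, 0.1814, 0.0067]
tcp_rot: [-180.0, -0.0, -159.5]
wrist_force: [-0.9, 0.7, -2.2]
opening: 0.0593
grasp_force: 33.6
```

Request:
{"method": "arm_command", "body": {
  "series": [
    [0, 0, 0.001, 0],
    [0, 0, 0.002, 0],
    [0, 0, 0.0025, 0],
    [0, 0, 0.0025, 0],
    [0, 0, 0.0025, 0]
  ]
}}

```text
time: 31.8
ee_pos: [0.5373, 0.1814, 0.0044]
tcp_rot: [180.0, 0.0, -159.5]
wrist_force: [-0.8, -0.0, -1.7]
opening: 0.0597
grasp_force: 33.6
```

Request:
{"method": "arm_command", "body": {
  "series": [
    [0, 0, 0.0005, 0],
    [0, 0, 0.001, 0],
    [0, 0, 0.001, 0],
    [0, 0, 0.001, 0],
    [0, 0, 0.001, 0]
  ]
}}

```text
time: 32.3
ee_pos: [0.5374, 0.1814, 0.0035]
tcp_rot: [-180.0, 0.0, -159.5]
wrist_force: [-0.8, -0.4, 2.8]
opening: 0.0593
grasp_force: 34.0
```

Touching. One more millimetre or so to seat it.

Request:
{"method": "arm_command", "body": {
  "series": [
    [0, 0, 0.0005, 0],
    [0, 0, 0.001, 0],
    [0, 0, 0.001, 0],
    [0, 0, 0.001, 0],
    [0, 0, 0.001, 0]
  ]
}}

```text
time: 32.8
ee_pos: [0.5375, 0.1815, 0.003]
tcp_rot: [-180.0, 0.0, -159.5]
wrist_force: [-2.6, -0.5, 8.6]
opening: 0.0592
grasp_force: 34.5
```

Request:
{"method": "arm_command", "body": {
  "series": [
    [0, 0, 0.0005, 0],
    [0, 0, 0.0005, 0],
    [0, 0, 0.0005, 0],
    [0, 0, 0.0005, 0],
    [0, 0, 0.0005, 0]
  ]
}}

```text
time: 33.3
ee_pos: [0.5375, 0.1815, 0.003]
tcp_rot: [-180.0, 0.1, -159.5]
wrist_force: [-4.3, -1.8, 11.6]
opening: 0.0591
grasp_force: 34.9
```

It stopped 8 mm above the brass's seated height, which is exactly right. Release, rise and check.

Request:
{"method": "arm_command", "body": {
  "series": [
    [0, 0, -0.0005, 0],
    [0, 0, -0.0005, 0],
    [0, 0, -0.0005, 0],
    [0, 0, -0.0005, 0],
    [0, 0, -0.0005, 0]
  ],
  "hand": 0.08
}}

```text
time: 33.8
ee_pos: [0.5372, 0.1814, 0.0021]
tcp_rot: [180.0, -0.0, -159.5]
wrist_force: [-0.2, -0.7, -0.1]
opening: 0.0799
grasp_force: 0.0
```

Request:
{"method": "arm_command", "body": {
  "series": [
    [0, 0, -0.01, 0],
    [0, 0, -0.035, 0],
    [0, 0, -0.075, 0],
    [0.015, 0, -0.105, 0],
    [0.035, 0, -0.115, 0]
  ]
}}

```text
time: 34.3
ee_pos: [0.5058, 0.1696, 0.1215]
tcp_rot: [-180.0, 0.3, -159.5]
wrist_force: [-1.1, 0.3, -0.8]
opening: 0.0801
grasp_force: 0.0
```

Request:
{"method": "arm_command", "body": {
  "series": [
    [0, 0, 0, 0],
    [0, 0, 0, 0],
    [0, 0, 0, 0],
    [0, 0, 0, 0],
    [0, 0, 0, 0]
  ]
}}

```text
time: 34.8
ee_pos: [0.5045, 0.1691, 0.1165]
tcp_rot: [180.0, -0.1, -159.5]
wrist_force: [0.6, -0.2, 0.6]
opening: 0.0798
grasp_force: 0.0
```

Run:
```python
from pf import *
o=bot.get_obs(); c=bot.camera('wrist'); T=pose(c,o); im=c['color']; print(o['time'],o['ee_pos'],o['opening'],o['wrist_force'])
hsv=cv2.cvtColor(im,cv2.COLOR_BGR2HSV)
m=cv2.inRange(hsv,(0,0,105),(180,35,255)); m=cv2.morphologyEx(m,cv2.MORPH_CLOSE,np.ones((13,13)))
n,lab,st,ce=cv2.connectedComponentsWithStats(m); k=1+np.argmax(st[1:,4]*(np.abs(ce[1:,0]-254)<60)); print(st[k],ce[k])
cn=max(cv2.findContours((lab==k).astype(np.uint8),0,1)[0],key=cv2.contourArea); print(cv2.approxPolyDP(cn,6,True)[:,0].tolist())
a=np.radians(20.5)
for zz in (.052,.049):
    P=[[.5365+x*np.cos(a)-y*np.sin(a),.1812+x*np.sin(a)+y*np.cos(a),zz] for x,y in ((-.05,-.03),(-.05,.03),(.05,.03),(.05,-.03))]
    print(zz,proj(c,T,P).round(1).tolist())
for cam in('top','scene'):
    bot.camera(cam)
    for t in ('solder_dish','water_jar','lighter','red_tin'): print(cam,t,[np.round(k['location'],0).tolist() for k in bot.mark_of(cam,t)[:2]])
```

```text
34.8 [0.50446961 0.16912159 0.11652884] 0.0798325176850956 [ 0.55521642 -0.17324061  0.57540147]
[ 210  169   80  114 7125] [253.17459649 229.39705263]
[[280, 169], [275, 181], [233, 181], [226, 171], [210, 257], [222, 258], [224, 281], [285, 280], [289, 184]]
0.052 [[219.8, 185.1], [289.3, 185.2], [284.7, 282.5], [223.9, 282.4]]
0.049 [[220.2, 184.1], [288.9, 184.2], [284.4, 280.6], [224.2, 280.5]]
top solder_dish [[248.0, 134.0]]
top water_jar []
top lighter [[271.0, 221.0], [190.0, 184.0]]
top red_tin [[341.0, 218.0]]
scene solder_dish [[308.0, 173.0]]
scene water_jar [[228.0, 121.0]]
scene lighter [[230.0, 233.0]]
scene red_tin [[278.0, 300.0]]
```

The aluminium plate's corners (224,281; 285,280; 289,184) match the flat model. The other objects have not moved, and nothing is touching the robot.

```bash
python3 -c "
from workcell import bot
print(bot.job_done())"
```

```text
the job is handed in; nothing more can be done
None
```

The brass plate lies flat on the shoulders with the aluminium plate flat on top of it, and I handed the job in at about 35 s. My first grasp was too high and tipped the brass plate on its rack, so I regripped it. The dish, jar, lighter and tin are where they were.

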